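# Load the rock sections and slide the tray under the scanner hood

### The job

Draw the sample tray out by its grip until its plate is wholly clear of the scanner hood, and press every rock section on the bench flush into a pocket of its own, rock face up. Then slide the loaded tray back in under the hood until it is fully home against the back stop, with nothing touching the hood, and only then press the green scan button fully down and let it go. Leave the jar, the rock and the brush where they are.

Things in the scene. Friction and masses are not known exactly. Their poses are not given: they have to be found in the camera images.
- bridge: Desktop rock scanner, white, fixed on the bench; place and yaw vary. Origin: on the bench below the middle of the hood's front edge; +x runs in under the hood, z up. Hood: x 0 to 180 mm, 220 wide, from 46 (underside) to 100 mm (top) above the bench. Two cheeks below it leave a passage 160 wide (y -80 to 80). Back stop: black bar 30 high, its face at x = 126 mm
- tray_mid (a point): Centre, half-way up, of the black tray's plate: 116 (x) by 144 (y) by 34 mm high, loose on the bench, about 0.4 kg, glides easily. Tray axes: +x away from its grip, in towards the scanner; z up. Against the back stop this point is at scanner x = 68 mm; at the start about 35 to 60 mm, empty. Six pockets in its top; a 10 mm thick apron, 60 wide, joins the front edge to the grip
- tray_grip (a point): Point on the tray's orange upright grip, 135 mm in front (-x) of the tray's centre and 52 mm above the bench. Grip: rigid post of the tray, 24 (x) by 16 (y) mm, from 10 to 68 mm above the bench; pinch it across y. It stays outside the hood, 67 mm before its front edge when the tray is fully home. Tray axes
- recess1 (a point): Centre of the mouth of tray pocket 1, level with the tray's top (34 mm above the bench), at x = -27, y = -45 mm from the tray's centre. Pocket 43 (x) by 33 (y) by 28 mm deep, flat floor. Same axes as the tray
- recess2 (a point): Centre of the mouth of tray pocket 2, level with the tray's top (34 mm above the bench), at x = -27, y = +0 mm from the tray's centre. Pocket 43 (x) by 33 (y) by 28 mm deep, flat floor. Same axes as the tray
- recess3 (a point): Centre of the mouth of tray pocket 3, level with the tray's top (34 mm above the bench), at x = -27, y = +45 mm from the tray's centre. Pocket 43 (x) by 33 (y) by 28 mm deep, flat floor. Same axes as the tray
- recess4 (a point): Centre of the mouth of tray pocket 4, level with the tray's top (34 mm above the bench), at x = +27, y = -45 mm from the tray's centre. Pocket 43 (x) by 33 (y) by 28 mm deep, flat floor. Same axes as the tray
- recess5 (a point): Centre of the mouth of tray pocket 5, level with the tray's top (34 mm above the bench), at x = +27, y = +0 mm from the tray's centre. Pocket 43 (x) by 33 (y) by 28 mm deep, flat floor. Same axes as the tray
- recess6 (a point): Centre of the mouth of tray pocket 6, level with the tray's top (34 mm above the bench), at x = +27, y = +45 mm from the tray's centre. Pocket 43 (x) by 33 (y) by 28 mm deep, flat floor. Same axes as the tray
- block1_mid (a point): Centre of a loose rock section: an amber resin billet with sawn rock on its top, 40 (x) by 30 (y) by 28 (z) mm, about 60 g, z up, lying on the bench at the start with any yaw. May be absent (None). Fits any pocket of the tray either way round with 1.5 mm to spare on each side, top then flush with the tray
- block2_mid (a point): Centre of a loose rock section: an amber resin billet with sawn rock on its top, 40 (x) by 30 (y) by 28 (z) mm, about 60 g, z up, lying on the bench at the start with any yaw. May be absent (None). Fits any pocket of the tray either way round with 1.5 mm to spare on each side, top then flush with the tray
- block3_mid (a point): Centre of a loose rock section: an amber resin billet with sawn rock on its top, 40 (x) by 30 (y) by 28 (z) mm, about 60 g, z up, lying on the bench at the start with any yaw. May be absent (None). Fits any pocket of the tray either way round with 1.5 mm to spare on each side, top then flush with the tray
- block4_mid (a point): Centre of a loose rock section: an amber resin billet with sawn rock on its top, 40 (x) by 30 (y) by 28 (z) mm, about 60 g, z up, lying on the bench at the start with any yaw. May be absent (None). Fits any pocket of the tray either way round with 1.5 mm to spare on each side, top then flush with the tray
- block5_mid (a point): Centre of a loose rock section: an amber resin billet with sawn rock on its top, 40 (x) by 30 (y) by 28 (z) mm, about 60 g, z up, lying on the bench at the start with any yaw. May be absent (None). Fits any pocket of the tray either way round with 1.5 mm to spare on each side, top then flush with the tray
- scan (a joint): Travel of the scan button in m: 0 = out, 0.006 = fully down; a spring pushes it back up; about 4 N takes it fully down
- scan_top (a point): Centre of the top of the round green scan button, 30 mm across, pressed straight down; on a grey console 45 mm high beside the scanner's right cheek (scanner x 0 to 80, y -110 to -180 mm)
- jar: bystander: closed sample jar, 56 across, 90 mm high; origin at the centre of its underside; to be left alone
- rock: bystander: loose brown rock, 90 across, 57 mm high; origin at the centre of its underside; to be left alone
- brush: bystander: cleaning brush lying on the bench; origin at the centre of its underside; to be left alone
Not all that is in view belongs to the job. What is shaped like the part that bears block5_mid but pink is not meant.

How it is judged:
By the outcome, as a careful person would: the job done as asked, in the order asked, and still so for the second after the job is handed in, with the robot touching nothing.
Of block1, block2, block3, block4, block5 only 3 to 5 are there at a start; the rules pass over those that are not, and their reading is None.
At some moment in a run one of block1, block2, block3, block4, block5 may be knocked a few centimetres aside while the robot is not near it.
It also fails if it takes over 210 s, if anything falls off the work surface, if the arm or the gripper's body presses on something with over 40 N, if the wrist force passes 120 N, or if a joint passes its speed limit or range.

### The arm

A 6-joint arm with a two-finger parallel gripper is mounted at the origin on the work surface. World frame = base frame: x ahead of the robot, y to its left, z up, the work surface at z = 0. Lengths are in mm, angles in degrees, forces in N, time in s.
With the tool pointing down it reaches from about 300 to 850 mm from the base axis. Payload 4.2 kg.
Tool frame: the origin (TCP) lies on the centre line of the jaws, within the pads' length; the fingertips stand 14 mm ahead of it and the grasp point (between the pads) lies 5 mm behind it; z points along the fingers, y is the line along which they close (so a half turn about z gives the same grasp; the last joint's range is limited). The gripper opens to 91 mm and grips with 3 to 60 N. Pads are 32 mm wide; open, the fingers measure 118 mm over their backs; the gripper's body (76 mm by 178 mm) begins 60 mm behind the grasp point.
Start: joints at [-68.87, 18.312, 89.639, -0, 72.044, -1.146], TCP at [217.974, -532.099, 227.976] pointing down, gripper open.
Joint ranges: [-177.97, 177.97], [-48.28, 115.42], [12.27, 149.76], [-77.06, 257.06], [2.81, 150.46], [-146.56, 146.56]. Speed limits (degrees/s): [147.25, 147.25, 180, 180, 180, 180].

### API

Orientations are given as [roll, pitch, yaw] about the fixed x, y, z axes, in that order (R = Rz(yaw) Ry(pitch) Rx(roll)).
In Python, from workcell import env gives the robot as it stands.
- The arm moves only by the tool arm_command, never from a script. Its argument "motion" is a list of rows, each an object with "offset": the shift along the tool's x, y, z in m, a list of three; "spin": the turn about the tool's z in rad. In form: [{"offset": [tx, ty, tz], "spin": spin}, ...]. A call has 1 to 5 rows; each row shifts and turns the commanded pose from where the row before left it, along the tool's axes as they then stand; what a row does not reach is not made up. A row lasts 1/8 s, in which the tool goes at most 62.5 mm and 10.7 degrees, less where a joint would pass 70% of its speed; a pose out of reach is approached as far as the arm can. A call with a gripper value outside its range is refused whole. "jaw" is the finger opening in m, from 0 to 0.0912, set as the call begins (left out, the last holds). The fingers move at their own pace and stop on an object; "newtons" is the grip in N (left out, the last holds). Time passes only in rows, so rows that do not move let the fingers close. It gives the time, the measured TCP pose, the force, the opening and the grip force at its end, in the units of the state.
- env.state(): the state, without advancing time (a new reading comes with each control period).
- env.grab_frame(name): name is "scene" or "top" or "wrist"; returns (picture, depth): 420x560x3 uint8, blue, green, red; 420x560 float32, mm along the optical axis (not along the pixel's ray), 0 where there is no reading.
- env.camera_model(name): a dict with "fx", "fy", "cx", "cy" (pixels), "k1" (the pictures are not rectified: a ray, as slopes to the right and down, at radius r is drawn at 1 + k1 r^2 times it, then the intrinsics apply), "eye" and "rotation" of the camera in the world; the wrist camera has in their place "hand_eye" (4x4, takes a point from camera to tool coordinates, whose origin is the TCP and whose axes are the flange's). Camera axes: x right, y down, z forward; pixel columns grow to the right and rows downward; lengths in mm; the calibration is good to about 2 mm. A picture is of the moment at which its call begins: read the wrist's pose just before it. camera_model takes no time and is no camera call.
- env.job_done(): hands the job in; it is judged then, once.
Trained networks look in the newest picture that a camera, given by its name, has taken for a name from the list of things; names that differ only in an ending like _2 or _b are one class to them, and where a whole thing is asked for, a point or a joint stands for the part that bears it (a point fixed in the world has none). Each returns a list of dicts, best first, with "score" (0 to 1); they miss things now and then, are a little off and sometimes report something else, mostly with a low value. They report only what shows in the picture. A call takes as long as a camera call. They do not tell look-alikes from the thing itself.
- env.boxes_of(camera, target): "bbox" ([left, top, right, bottom] in pixels, round what is visible of it).
- env.pinpoint(camera, target): "location" ([column, row] in pixels: a listed point, or the origin of a listed thing).
The state is a dict: "time_s": time; "qpos": joint angles; "qvel": joint speeds; "effort": joint torques, N m; "ee_pos": TCP position; "ee_rot": TCP orientation; "force": force on the tool from outside, world axes, zero at the start; "torque": the same for the moment, N m; "gripper_width": finger opening in mm; "gripper_force": force on a finger pad.
Only numpy, scipy, OpenCV 4.12 (cv2) and the standard library are available. Lean on these libraries where they do the work, as an engineer would, in place of code of your own. Each camera call takes 0.05 s, during which the arm holds its last target. There are 200 camera calls.

## Working session

There is one attempt and no reset: what is moved stays moved. The work goes in short steps, Python scripts to look and compute and a tool call to move; the robot and the scene stay as the last step left them, time stands still between calls to the robot, and variables do not carry over. Pictures are saved under pics/ and viewed, at most 14 in all, crops included, and the job is handed in when it is done.

Besides the shell and the picture viewer there is one more tool, called after ">>>" by a JSON object that holds its "fn" and its "kwargs". arm_command: Moves the arm, as the interface text tells. Its arguments: {"type":"object","properties":{"motion":{"type":"array"},"jaw":{"type":"number"},"newtons":{"type":"number"}},"required":["motion"]}

```bash
mkdir -p pics; cat > h.py <<'E'
import numpy as np, cv2
from workcell import env
from scipy.spatial.transform import Rotation as R
def cam(name):
    m=env.camera_model(name)
    if 'hand_eye' in m:
        s=env.state(); T=np.eye(4); T[:3,:3]=R.from_euler('xyz',s['ee_rot'],degrees=True).as_matrix(); T[:3,3]=s['ee_pos']
        T=T@np.array(m['hand_eye']); return m,T[:3,:3],T[:3,3]
    return m,np.array(m['rotation']),np.array(m['eye'])
def rays(c,px):
    m,Rm,e=c; px=np.atleast_2d(np.array(px,float))
    K=np.array([[m['fx'],0,m['cx']],[0,m['fy'],m['cy']],[0,0,1]])
    u=cv2.undistortPoints(px.reshape(-1,1,2),K,np.array([m['k1'],0,0,0,0.])).reshape(-1,2)
    return np.c_[u,np.ones(len(u))]
def on_z(c,px,z):
    d=rays(c,px)@c[1].T; return c[2]+d*((z-c[2][2])/d[:,2])[:,None]
def cloud(c,depth):
    h,w=depth.shape; v,u=np.mgrid[:h,:w]
    r=rays(c,np.c_[u.ravel(),v.ravel()])*depth.reshape(-1,1)
    return (r@c[1].T+c[2]).reshape(h,w,3)
E
python3 - <<'E'
from h import *
print(env.state()['ee_rot'],env.state()['time_s'])
for n in('scene','top'):
    c=cam(n); p,d=env.grab_frame(n); cv2.imwrite(f'pics/{n}0.png',p); print(n,c[2].round(),c[1][:,2].round(2))
c=cam('top')
for t,z in [('block1_mid',14),('tray_mid',17),('tray_grip',52),('scan_top',50),('bridge',0),('recess1',34),('recess2',34),('recess3',34),('jar',0),('rock',0),('brush',0)]:
    for r in env.pinpoint('top',t)[:7]: print(t,round(r['score'],2),np.round(r['location']),on_z(c,r['location'],z)[0].round(1))
E
```

```text
[-1.79900928e+02 -1.46457684e-04  2.22787532e+01] 0.0Traceback (most recent call last):
  File "<stdin>", line 4, in <module>
IndexError: too many indices for array: array is 1-dimensional, but 2 were indexed
```

```bash
python3 - <<'E'
from h import *
print(env.camera_model('top')); print(env.camera_model('wrist'))
E
```

```text
{'fx': 427.6348719383604, 'fy': 427.6348719383604, 'cx': 274.7668153732763, 'cy': 199.4214441033519, 'k1': -0.025104298976660694, 'eye': array([405.69530658,   6.27873657, 957.90487802]), 'rotation': array([-1.67609205e+02, -1.33005016e-01, -9.78601220e+01])}
{'fx': 292.251037700305, 'fy': 292.251037700305, 'cx': 287.5780741067815, 'cy': 206.90062838527024, 'k1': -0.030307922108079206, 'hand_eye': array([[-1.90572478e-03, -9.62563004e-01, -2.71051344e-01,
         7.65301439e+01],
       [ 9.99998129e-01, -1.74478000e-03, -8.34751579e-04,
         4.78315944e-02],
       [ 3.30576024e-04, -2.71052428e-01,  9.62564529e-01,
        -1.57190263e+02],
       [ 0.00000000e+00,  0.00000000e+00,  0.00000000e+00,
         1.00000000e+00]])}
```

```bash
sed -i "s/return m,np.array(m\['rotation'\])/return m,R.from_euler('xyz',m['rotation'],degrees=True).as_matrix()/" h.py
python3 - <<'E'
from h import *
for n in('scene','top'):
    c=cam(n); p,d=env.grab_frame(n); cv2.imwrite(f'pics/{n}0.png',p); print(n,c[2].round(),c[1][:,2].round(2))
a=cv2.imread('pics/scene0.png')
c=cam('top'); P=cloud(c,d); np.save('top0.npy',P)
for t,z in [('block1_mid',14),('tray_mid',17),('tray_grip',52),('scan_top',50),('bridge',0),('recess1',34),('recess2',34),('recess3',34),('jar',0),('rock',0),('brush',0)]:
    for r in env.pinpoint('top',t)[:7]: print(t,round(r['score'],2),np.round(r['location']),on_z(c,r['location'],z)[0].round(1))
E
```

```text
scene [1176. -486. 1132.] [-0.46  0.36 -0.82]
top [406.   6. 958.] [ 0.21 -0.03 -0.98]
tray_mid 0.24 [334. 146.] [ 717.3 -177.9   17. ]
tray_grip 0.71 [274. 211.] [576.5 -18.6  52. ]
tray_grip 0.34 [288. 162.] [682.2 -62.9  52. ]
tray_grip 0.16 [249. 171.] [673.1  24.9  52. ]
scan_top 0.61 [335. 151.] [ 694.3 -171.2   50. ]
bridge 0.73 [272. 182.] [655.2 -25.1   0. ]
recess1 0.98 [251. 172.] [676.   21.1  34. ]
recess1 0.86 [285. 163.] [687.2 -57.4  34. ]
recess1 0.66 [267. 165.] [686.5 -17.2  34. ]
recess1 0.43 [128. 165.] [731.  292.8  34. ]
recess2 0.98 [251. 172.] [676.   21.1  34. ]
recess2 0.86 [285. 163.] [687.2 -57.4  34. ]
recess2 0.66 [267. 165.] [686.5 -17.2  34. ]
recess2 0.43 [128. 165.] [731.  292.8  34. ]
recess3 0.98 [251. 172.] [676.   21.1  34. ]
recess3 0.86 [285. 163.] [687.2 -57.4  34. ]
recess3 0.66 [267. 165.] [686.5 -17.2  34. ]
recess3 0.43 [128. 165.] [731.  292.8  34. ]
jar 0.61 [130. 164.] [743.6 300.5   0. ]
rock 0.83 [421. 185.] [ 600.6 -365.7    0. ]
rock 0.41 [184. 271.] [480.  196.3   0. ]
rock 0.27 [279. 212.] [584.7 -29.7   0. ]
brush 0.95 [379. 140.] [ 724.4 -289.1    0. ]
```

View pics/top0.png

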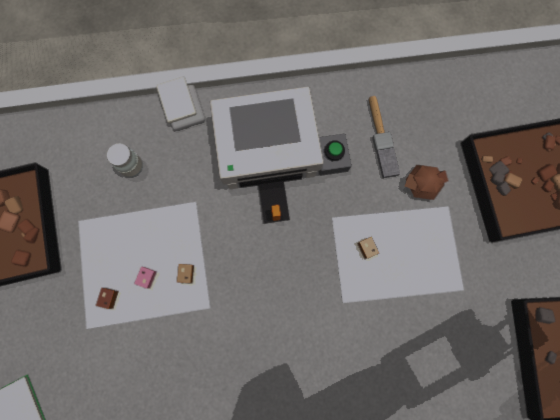

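View pics/scene0.png

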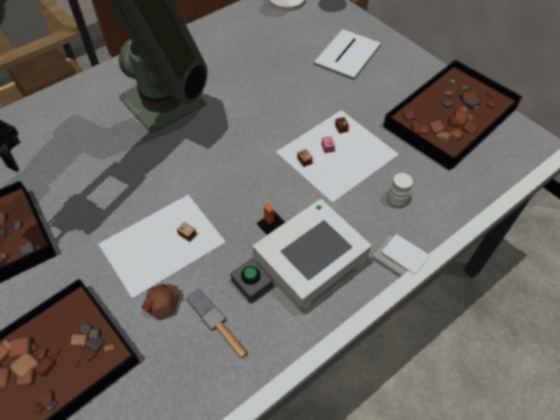

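```bash
python3 - <<'E'
from h import *
p=cv2.imread('pics/top0.png'); P=np.load('top0.npy'); c=cam('top')
z=P[...,2]
def rect(mask,name):
    n,l,st,ce=cv2.connectedComponentsWithStats(mask.astype(np.uint8))
    for i in range(1,n):
        if st[i,4]<25: continue
        q=P[l==i]; r=cv2.minAreaRect(q[:,:2].astype(np.float32))
        print(name,ce[i].round(),st[i,4],'ctr',np.round(r[0],1),'size',np.round(r[1],1),'ang',round(r[2],1),'z',np.median(q[:,2]).round(1),'col',p[l==i].mean(0).round())
ok=(P[...,0]>250)&(P[...,0]<800)&(abs(P[...,1])<420)
rect((z>90)&(z<112)&ok,'hood')
rect((z>22)&(z<40)&ok,'blk')
rect((z>55)&(z<75)&ok,'grip')
b=cv2.resize(p[235:320,85:205],None,fx=4,fy=4,interpolation=2)
d=cv2.resize(p[90:230,205:355],None,fx=4,fy=4,interpolation=2)
e=cv2.resize(p[235:262,350:390],None,fx=4,fy=4,interpolation=2)
o=np.zeros((570,800,3),np.uint8); o[:340,:480]=b; o[340:448,:160]=e; d=cv2.resize(d,(320,300)); o[:300,480:]=d
cv2.imwrite('pics/z0.png',o)
E
```

```text
hood [266. 139.] 6846 ctr [727.3 -21.9] size [148.9 220.2] ang 1.0 z 100.5 col [135. 132. 133.]
hood [118. 154.] 295 ctr [737.7 295.6] size [47.9 46.4] ang 4.0 z 91.4 col [163. 158. 159.]
blk [134. 169.] 83 ctr [725.7 283.2] size [23.  55.6] ang 44.8 z 31.5 col [74. 79. 83.]
blk [419. 186.] 284 ctr [ 597.6 -359.7] size [78.1 61.6] ang 43.5 z 33.1 col [45. 57. 82.]
blk [335. 170.] 66 ctr [ 655.9 -167.1] size [68.3  3.7] ang 88.6 z 30.3 col [39. 38. 39.]
blk [271. 179.] 234 ctr [655.6 -20.1] size [  7.  142.9] ang 0.7 z 33.1 col [21. 21. 22.]
blk [369. 247.] 262 ctr [ 474.4 -211.9] size [40.1 30. ] ang 16.0 z 28.1 col [102. 125. 145.]
blk [184. 273.] 273 ctr [473.8 192.1] size [30.5 40. ] ang 78.0 z 28.7 col [ 84. 108. 132.]
blk [144. 277.] 282 ctr [476.4 277.2] size [31.2 40.2] ang 62.0 z 28.8 col [118. 101. 151.]
blk [105. 298.] 295 ctr [445.2 364. ] size [31.4 40.5] ang 69.1 z 29.2 col [ 56.  66. 100.]
grip [334. 150.] 297 ctr [ 695.3 -169.2] size [44.  44.8] ang 11.8 z 59.6 col [46. 71. 38.]
grip [128. 163.] 152 ctr [730.6 287.8] size [34.3 55.3] ang 46.3 z 63.5 col [ 98. 101.  98.]
grip [271. 176.] 201 ctr [653.3 -22.5] size [  3.9 217.6] ang 0.5 z 64.6 col [53. 55. 58.]
grip [431. 177.] 107 ctr [ 605.4 -370.4] size [32.  30.4] ang 28.0 z 56.3 col [ 55.  72. 109.]
grip [275. 211.] 92 ctr [575.3 -20.4] size [24.2 15.9] ang 0.4 z 68.0 col [ 35.  90. 144.]
```

View pics/z0.png

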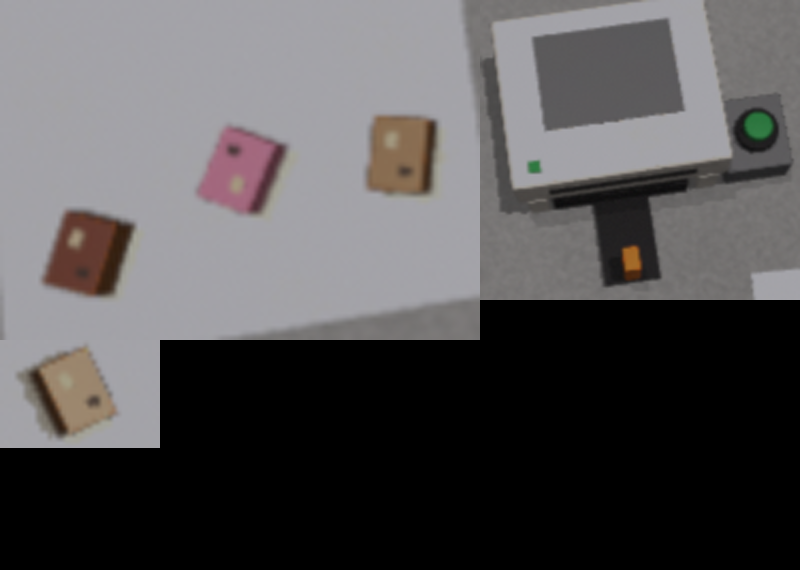

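```bash
cat >> h.py <<'E'
def plan(*ways,start=None):
    """ways: (x,y,z,yaw); prints rows of tool offsets (m) and spin (rad) from the pose (default: measured)"""
    s=env.state(); x=np.r_[s['ee_pos'],s['ee_rot'][2]] if start is None else np.array(start,float)
    for w in ways:
        w=np.array(w,float); d=w-x; d[3]=(d[3]+180)%360-180
        n=max(1,int(np.ceil(max(np.linalg.norm(d[:3])/60,abs(d[3])/10)))); rows=[]
        for k in range(n):
            a=np.radians(x[3]); c,q=np.cos(a),np.sin(a); e=d/n
            rows.append([round((e[0]*c+e[1]*q)/1000,4),round((e[0]*q-e[1]*c)/1000,4),round(-e[2]/1000,4),round(-np.radians(e[3]),4)]); x=x+e
        print(w,*rows,sep='\n ')
E
python3 - <<'E'
from h import *
P=np.load('top0.npy'); z=P[...,2]
m=(z>94)&(z<108)&(P[...,0]>600)&(P[...,0]<880)&(abs(P[...,1]+22)<130)
n,l,st,ce=cv2.connectedComponentsWithStats(m.astype(np.uint8)); i=1+np.argmax(st[1:,4])
print(cv2.minAreaRect(P[l==i][:,:2].astype(np.float32)))
plan((575,-20.4,200,0.6),(575.3,-20.4,47,0.6))
E
```

```text
((743.521484375, -21.59239959716797), (181.5946502685547, 220.36842346191406), 0.9103254675865173)
[575.  -20.4 200.    0.6]
 [np.float64(0.0477), np.float64(-0.0307), np.float64(0.0025), np.float64(0.0344)]
 [np.float64(0.0466), np.float64(-0.0324), np.float64(0.0025), np.float64(0.0344)]
 [np.float64(0.0454), np.float64(-0.0339), np.float64(0.0025), np.float64(0.0344)]
 [np.float64(0.0442), np.float64(-0.0355), np.float64(0.0025), np.float64(0.0344)]
 [np.float64(0.043), np.float64(-0.037), np.float64(0.0025), np.float64(0.0344)]
 [np.float64(0.0417), np.float64(-0.0384), np.float64(0.0025), np.float64(0.0344)]
 [np.float64(0.0404), np.float64(-0.0399), np.float64(0.0025), np.float64(0.0344)]
 [np.float64(0.039), np.float64(-0.0412), np.float64(0.0025), np.float64(0.0344)]
 [np.float64(0.0375), np.float64(-0.0425), np.float64(0.0025), np.float64(0.0344)]
 [np.float64(0.036), np.float64(-0.0438), np.float64(0.0025), np.float64(0.0344)]
 [np.float64(0.0345), np.float64(-0.045), np.float64(0.0025), np.float64(0.0344)]
[575.3 -20.4  47.    0.6]
 [np.float64(0.0001), np.float64(0.0), np.float64(0.051), np.float64(-0.0)]
 [np.float64(0.0001), np.float64(0.0), np.float64(0.051), np.float64(-0.0)]
 [np.float64(0.0001), np.float64(0.0), np.float64(0.051), np.float64(-0.0)]
```

>>> {"fn": "arm_command", "kwargs": {"motion": [{"offset": [0.048,-0.031,0.003],"spin": 0.034},{"offset": [0.047,-0.032,0.003],"spin": 0.034},{"offset": [0.045,-0.034,0.003],"spin": 0.034},{"offset": [0.044,-0.036,0.003],"spin": 0.034},{"offset": [0.043,-0.037,0.003],"spin": 0.034}], "jaw": 0.06, "newtons": 30}}

```text
time_s: 1.32
ee_pos: [380.9, -297.4, 213.1]
ee_rot: [180.0, -0.0, 12.5]
force: [-0.6, -0.7, -0.4]
gripper_width: 59.9
gripper_force: 0.0
```

>>> {"fn": "arm_command", "kwargs": {"motion": [{"offset": [0.042,-0.038,0.003],"spin": 0.034},{"offset": [0.04,-0.04,0.003],"spin": 0.034},{"offset": [0.039,-0.041,0.003],"spin": 0.034},{"offset": [0.038,-0.043,0.003],"spin": 0.034},{"offset": [0.036,-0.044,0.002],"spin": 0.034}]}}

```text
time_s: 1.95
ee_pos: [543.0, -64.0, 199.0]
ee_rot: [180.0, -0.0, 2.7]
force: [0.1, -0.4, -0.6]
gripper_width: 60.2
gripper_force: 0.0
```

>>> {"fn": "arm_command", "kwargs": {"motion": [{"offset": [0.0345,-0.045,0.002],"spin": 0.034},{"offset": [0,0,0],"spin": 0},{"offset": [0,0,0],"spin": 0}]}}

```text
time_s: 2.33
ee_pos: [573.9, -19.2, 196.7]
ee_rot: [180.0, 0.1, 0.9]
force: [-1.0, 0.1, 1.4]
gripper_width: 60.2
gripper_force: 0.0
```

>>> {"fn": "arm_command", "kwargs": {"motion": [{"offset": [0.001,0.001,0.05],"spin": 0},{"offset": [0,0,0.05],"spin": 0},{"offset": [0,0,0.05],"spin": 0},{"offset": [0,0,0],"spin": 0},{"offset": [0,0,0],"spin": 0}]}}

```text
time_s: 2.95
ee_pos: [576.4, -21.0, 48.9]
ee_rot: [180.0, -0.2, 0.8]
force: [0.3, 0.9, 0.8]
gripper_width: 60.3
gripper_force: 0.0
```

>>> {"fn": "arm_command", "kwargs": {"motion": [{"offset": [0,0,0],"spin": 0},{"offset": [0,0,0],"spin": 0},{"offset": [0,0,0],"spin": 0},{"offset": [0,0,0],"spin": 0}], "jaw": 0, "newtons": 30}}

```text
time_s: 3.45
ee_pos: [575.4, -19.9, 47.3]
ee_rot: [180.0, -0.0, 0.9]
force: [-1.1, 0.4, -0.1]
gripper_width: 23.0
gripper_force: 0.0
```

>>> {"fn": "arm_command", "kwargs": {"motion": [{"offset": [0,0,0],"spin": 0},{"offset": [0,0,0],"spin": 0},{"offset": [0,0,0],"spin": 0}]}}

```text
time_s: 3.82
ee_pos: [575.5, -20.0, 47.1]
ee_rot: [180.0, -0.0, 0.9]
force: [-0.8, 0.0, 1.8]
gripper_width: 15.5
gripper_force: 30.0
```

>>> {"fn": "arm_command", "kwargs": {"motion": [{"offset": [-0.01,0,0],"spin": 0},{"offset": [-0.02,0,0],"spin": 0},{"offset": [-0.02,0,0],"spin": 0},{"offset": [-0.02,0,0],"spin": 0},{"offset": [-0.02,0,0],"spin": 0}]}}

```text
time_s: 4.45
ee_pos: [484.7, -21.3, 47.1]
ee_rot: [180.0, -0.1, 0.8]
force: [1.6, -1.1, 4.1]
gripper_width: 15.9
gripper_force: 30.0
```

>>> {"fn": "arm_command", "kwargs": {"motion": [{"offset": [-0.02,0,0],"spin": 0},{"offset": [-0.02,0,0],"spin": 0},{"offset": [-0.01,0,0],"spin": 0},{"offset": [0,0,0],"spin": 0}]}}

```text
time_s: 4.95
ee_pos: [434.0, -22.0, 47.1]
ee_rot: [-180.0, 0.1, 0.8]
force: [-4.1, -0.5, 4.3]
gripper_width: 16.0
gripper_force: 30.0
```

>>> {"fn": "arm_command", "kwargs": {"motion": [{"offset": [0,0,0],"spin": 0},{"offset": [0,0,0],"spin": 0},{"offset": [0,0,-0.04],"spin": 0},{"offset": [0,0,-0.06],"spin": 0},{"offset": [0,0,-0.06],"spin": 0}], "jaw": 0.07}}

```text
time_s: 5.58
ee_pos: [435.3, -22.0, 208.4]
ee_rot: [-180.0, 0.0, 0.9]
force: [1.4, -1.2, -0.8]
gripper_width: 63.2
gripper_force: 0.0
```

>>> {"fn": "arm_command", "kwargs": {"motion": [{"offset": [-0.03,-0.06,-0.03],"spin": 0},{"offset": [0,-0.06,-0.03],"spin": 0},{"offset": [0,-0.06,0],"spin": 0},{"offset": [0,0,0],"spin": 0},{"offset": [0,0,0],"spin": 0}]}}

```text
time_s: 6.2
ee_pos: [407.2, 144.3, 259.9]
ee_rot: [179.9, 0.1, 0.9]
force: [0.8, -1.0, 0.4]
gripper_width: 70.1
gripper_force: 0.0
```

```bash
cat >> h.py <<'E'
def find(name,zlo=20,zhi=40,save=None,minpx=60):
    c=cam(name); p,d=env.grab_frame(name); P=cloud(c,d); z=P[...,2]
    if save: cv2.imwrite('pics/'+save,p)
    m=((z>zlo)&(z<zhi)&(d>0)&(np.hypot(P[...,0],P[...,1])>250)&(P[...,0]<800)&(abs(P[...,1])<450)).astype(np.uint8)
    n,l,st,ce=cv2.connectedComponentsWithStats(m)
    for i in range(1,n):
        if st[i,4]<minpx: continue
        q=P[l==i]; zt=np.median(q[:,2]); q=q[abs(q[:,2]-zt)<4]
        r=cv2.minAreaRect(q[:,:2].astype(np.float32)); a=r[2]
        if r[1][0]<r[1][1]: a-=90
        print(name,ce[i].round(),st[i,4],'ctr',np.round(r[0],1),'size',np.round(r[1],1),'longyaw',round(a,1),'z',zt.round(1),'bgr',p[l==i].mean(0).round())
    return p,P
E
python3 - <<'E'
from h import *
p,P=find('top',save='t1.png'); np.save('t1.npy',P)
p,P=find('wrist',save='w1.png'); np.save('w1.npy',P)
print(env.state()['ee_pos'],env.state()['ee_rot'])
E
```

```text
top [383. 140.] 109 ctr [ 713.9 -292.6] size [36.9 38.3] longyaw -87.9 z 21.2 bgr [139. 139. 138.]
top [134. 168.] 90 ctr [725.4 283.7] size [23.9 55.5] longyaw -47.9 z 30.6 bgr [83. 89. 93.]
top [421. 186.] 333 ctr [ 598.3 -365.2] size [85.  62.8] longyaw 56.3 z 33.4 bgr [52. 65. 93.]
top [334. 170.] 76 ctr [ 655.9 -166.5] size [66.5  2.8] longyaw 89.6 z 30.5 bgr [44. 43. 44.]
top [275. 217.] 1867 ctr [569.7 -17.8] size [116.9 144.1] longyaw -89.1 z 34.1 bgr [37. 36. 38.]
top [368. 247.] 265 ctr [ 474.5 -212. ] size [40.2 30.3] longyaw 16.7 z 28.0 bgr [113. 139. 161.]
top [184. 272.] 226 ctr [476.2 191.7] size [30.5 34.2] longyaw -8.4 z 28.6 bgr [ 89. 115. 142.]
wrist [426.  50.] 8073 ctr [569.2 -20.3] size [117.  145.8] longyaw -89.4 z 34.0 bgr [37. 37. 39.]
wrist [187. 128.] 809 ctr [477.4 276.4] size [31.  40.8] longyaw -27.1 z 28.7 bgr [143. 127. 188.]
wrist [253. 132.] 743 ctr [473.6 190. ] size [30.2 40.3] longyaw -11.3 z 28.8 bgr [119. 155. 184.]
wrist [550. 138.] 571 ctr [ 472.3 -208.7] size [41.  21.7] longyaw 14.4 z 28.1 bgr [107. 137. 162.]
wrist [124. 153.] 787 ctr [444.9 362.3] size [31.6 40.9] longyaw -20.4 z 28.7 bgr [ 72.  92. 142.]
wrist [407. 164.] 132 ctr [437.  -15.3] size [10.4 26.6] longyaw -28.4 z 30.4 bgr [ 21.  58. 109.]
[407.38674886 143.35830405 259.95765524] [1.79952338e+02 5.66183767e-02 7.54590165e-01]
```

View pics/w1.png

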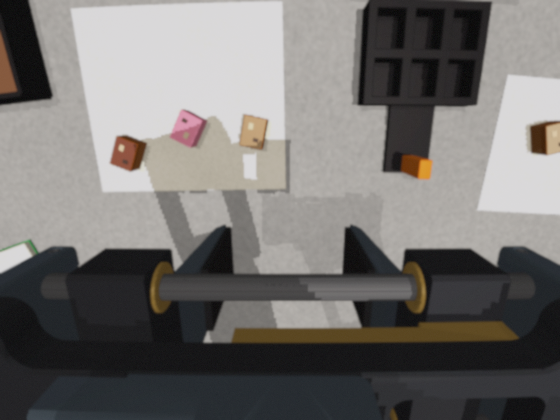

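View pics/t1.png

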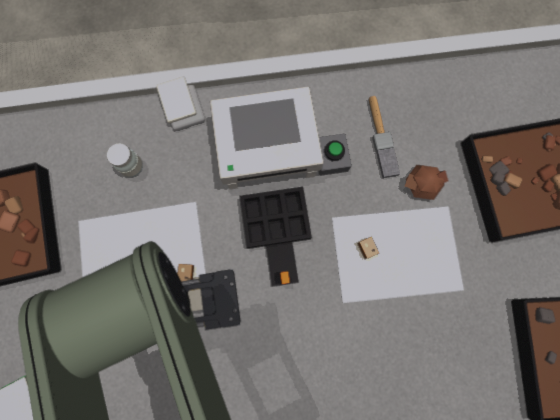

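```bash
sed -i 's/round(\(.*\)\/1000,4)/&/' h.py; sed -i 's/print(w,\*rows/print(w,*[[float(v) for v in r] for r in rows]/' h.py; python3 - <<'E'
from h import *
plan((473.6,190,80,-11.3),(473.6,190,26,-11.3))
plan((560,100,150,0.8),(596.8,25.6,90,0.8),start=(473.6,190,120,-11.3))
E
```

```text
[473.6 190.   80.  -11.3]
 [0.0167, -0.0114, 0.045, 0.0526]
 [0.0161, -0.0123, 0.045, 0.0526]
 [0.0154, -0.0131, 0.045, 0.0526]
 [0.0147, -0.0139, 0.045, 0.0526]
[473.6 190.   26.  -11.3]
 [-0.0, 0.0, 0.054, -0.0]
[560.  100.  150.    0.8]
 [0.0341, 0.0238, -0.01, -0.0704]
 [0.0324, 0.0261, -0.01, -0.0704]
 [0.0304, 0.0283, -0.01, -0.0704]
[596.8  25.6  90.    0.8]
 [0.0179, 0.0375, 0.03, -0.0]
 [0.0179, 0.0375, 0.03, -0.0]
```

>>> {"fn": "arm_command", "kwargs": {"motion": [{"offset": [0.017,-0.011,0.045],"spin": 0.053},{"offset": [0.016,-0.012,0.045],"spin": 0.053},{"offset": [0.015,-0.013,0.045],"spin": 0.053},{"offset": [0.015,-0.014,0.045],"spin": 0.052},{"offset": [0,0,0],"spin": 0}], "jaw": 0.06}}

```text
time_s: 6.92
ee_pos: [472.5, 188.5, 77.2]
ee_rot: [179.8, 0.4, -11.3]
force: [-0.4, -1.1, 0.5]
gripper_width: 60.5
gripper_force: 0.0
```

>>> {"fn": "arm_command", "kwargs": {"motion": [{"offset": [0,0,0],"spin": 0},{"offset": [0,0,0],"spin": 0},{"offset": [0,0,0],"spin": 0}]}}

```text
time_s: 7.3
ee_pos: [474.1, 190.3, 81.9]
ee_rot: [-179.9, -0.1, -11.3]
force: [-0.0, -0.2, 0.0]
gripper_width: 60.2
gripper_force: 0.0
```

>>> {"fn": "arm_command", "kwargs": {"motion": [{"offset": [-0.0005,0,0.03],"spin": 0},{"offset": [0,0,0.0255],"spin": 0},{"offset": [0,0,0],"spin": 0},{"offset": [0,0,0],"spin": 0}]}}

```text
time_s: 7.8
ee_pos: [473.9, 190.8, 26.1]
ee_rot: [-179.9, -0.1, -11.2]
force: [1.1, 0.0, -0.1]
gripper_width: 60.0
gripper_force: 0.0
```

>>> {"fn": "arm_command", "kwargs": {"motion": [{"offset": [0,0,0],"spin": 0},{"offset": [0,0,0],"spin": 0},{"offset": [0,0,0],"spin": 0},{"offset": [0,0,0],"spin": 0},{"offset": [0,0,0],"spin": 0}], "jaw": 0.01, "newtons": 20}}

```text
time_s: 8.43
ee_pos: [473.3, 190.5, 25.2]
ee_rot: [-180.0, -0.0, -11.2]
force: [0.1, -0.6, 4.5]
gripper_width: 30.0
gripper_force: 20.0
```

>>> {"fn": "arm_command", "kwargs": {"motion": [{"offset": [0,0,-0.02],"spin": 0},{"offset": [0,0,-0.04],"spin": 0},{"offset": [0,0,-0.04],"spin": 0}]}}

```text
time_s: 8.8
ee_pos: [472.7, 190.3, 125.4]
ee_rot: [180.0, 0.1, -11.2]
force: [0.7, 0.1, -2.0]
gripper_width: 29.6
gripper_force: 20.0
```

>>> {"fn": "arm_command", "kwargs": {"motion": [{"offset": [0.034,0.024,-0.01],"spin": -0.071},{"offset": [0.032,0.026,0],"spin": -0.071},{"offset": [0.03,0.028,0],"spin": -0.07},{"offset": [0.018,0.037,0.02],"spin": 0},{"offset": [0.018,0.037,0.02],"spin": 0}]}}

```text
time_s: 9.43
ee_pos: [596.5, 26.4, 94.1]
ee_rot: [-180.0, -0.0, 0.9]
force: [0.5, 0.7, -1.2]
gripper_width: 29.7
gripper_force: 20.0
```

>>> {"fn": "arm_command", "kwargs": {"motion": [{"offset": [0,0,0],"spin": 0},{"offset": [0,0,0],"spin": 0},{"offset": [0,0,0],"spin": 0},{"offset": [0,0,0],"spin": 0}]}}

```text
time_s: 9.93
ee_pos: [595.9, 28.4, 95.5]
ee_rot: [-180.0, -0.1, 1.0]
force: [-0.3, 0.3, -0.7]
gripper_width: 29.7
gripper_force: 20.0
```

```bash
python3 - <<'E'
from h import *
p,P=find('wrist',save='w2.png',zlo=28)
c=cam('wrist')
for r in env.pinpoint('wrist','recess1')[:8]: print(round(r['score'],2),np.round(r['location']),on_z(c,r['location'],34)[0].round(1))
print(env.state()['ee_pos'])
find('top',save='t2.png',zlo=28)
E
```

```text
wrist [363. 208.] 5137 ctr [594.1 -20.1] size [145.7  69.2] longyaw 89.5 z 34.1 bgr [33. 33. 35.]
wrist [287. 310.] 850 ctr [519.2  26.5] size [17.9 49.8] longyaw -89.8 z 34.1 bgr [37. 37. 38.]
0.95 [290. 224.] [596.4  26.7  34. ]
0.86 [404. 225.] [597.2 -64.4  34. ]
0.69 [347. 228.] [594. -19.  34.]
[595.87511346  28.15828847  95.37104203]
top [418. 185.] 216 ctr [ 596.4 -357.3] size [72.1 56.1] longyaw 36.9 z 34.8 bgr [50. 65. 94.]
top [304. 213.] 300 ctr [570.2 -81.6] size [115.7  17.2] longyaw 1.4 z 34.0 bgr [38. 37. 39.]
top [369. 247.] 139 ctr [ 474.3 -211.9] size [39.4 29.9] longyaw 14.9 z 29.3 bgr [116. 142. 164.]
top [143. 278.] 188 ctr [476.  277.2] size [30.2 40. ] longyaw -29.6 z 29.4 bgr [134. 116. 172.]
top [104. 297.] 219 ctr [445.5 364.1] size [30.5 39.8] longyaw -22.1 z 29.7 bgr [ 63.  74. 112.]
```

View pics/w2.png

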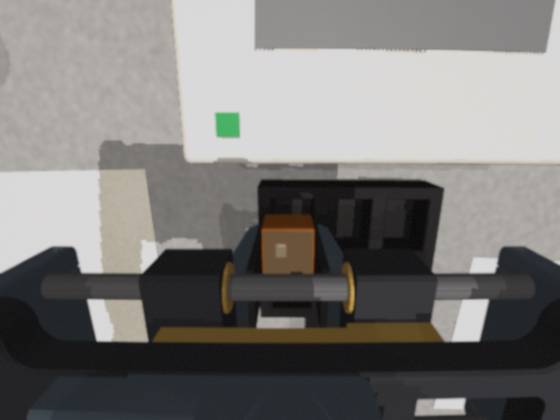

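>>> {"fn": "arm_command", "kwargs": {"motion": [{"offset": [0.0005,0.0025,0.015],"spin": 0},{"offset": [0,0,0.01],"spin": 0},{"offset": [0,0,0],"spin": 0},{"offset": [0,0,0],"spin": 0}]}}

```text
time_s: 10.58
ee_pos: [596.6, 25.0, 69.7]
ee_rot: [180.0, 0.0, 0.9]
force: [0.1, -0.5, -0.6]
gripper_width: 29.5
gripper_force: 20.0
```

>>> {"fn": "arm_command", "kwargs": {"motion": [{"offset": [0,0,0.005],"spin": 0},{"offset": [0,0,0.004],"spin": 0},{"offset": [0,0,0.003],"spin": 0},{"offset": [0,0,0.002],"spin": 0},{"offset": [0,0,0],"spin": 0}]}}

```text
time_s: 11.2
ee_pos: [596.4, 25.0, 55.8]
ee_rot: [180.0, 0.0, 0.9]
force: [1.0, -0.1, -0.6]
gripper_width: 29.7
gripper_force: 20.0
```

>>> {"fn": "arm_command", "kwargs": {"motion": [{"offset": [0,0,0.002],"spin": 0},{"offset": [0,0,0.002],"spin": 0},{"offset": [0,0,0.0015],"spin": 0},{"offset": [0,0,0],"spin": 0}]}}

```text
time_s: 11.7
ee_pos: [596.4, 25.0, 50.2]
ee_rot: [180.0, 0.0, 0.9]
force: [-0.2, 0.4, -0.7]
gripper_width: 30.0
gripper_force: 20.0
```

>>> {"fn": "arm_command", "kwargs": {"motion": [{"offset": [0,0,0],"spin": 0},{"offset": [0,0,0],"spin": 0},{"offset": [0,0,0],"spin": 0},{"offset": [0,0,-0.03],"spin": 0},{"offset": [0,0,-0.03],"spin": 0}], "jaw": 0.06}}

```text
time_s: 12.32
ee_pos: [596.2, 25.0, 110.8]
ee_rot: [180.0, 0.1, 0.9]
force: [0.1, 0.2, -0.3]
gripper_width: 59.7
gripper_force: 0.0
```

>>> {"fn": "arm_command", "kwargs": {"motion": [{"offset": [-0.05,0,-0.05],"spin": 0},{"offset": [-0.06,-0.01,-0.05],"spin": 0},{"offset": [-0.05,-0.05,-0.05],"spin": 0},{"offset": [-0.03,-0.06,0],"spin": 0},{"offset": [0,-0.06,0],"spin": 0}]}}

```text
time_s: 12.95
ee_pos: [436.4, 183.2, 231.7]
ee_rot: [-180.0, -0.1, 0.8]
force: [0.4, -0.4, -0.1]
gripper_width: 59.9
gripper_force: 0.0
```

>>> {"fn": "arm_command", "kwargs": {"motion": [{"offset": [0,-0.06,0],"spin": 0},{"offset": [0,0,0],"spin": 0},{"offset": [0,0,0],"spin": 0},{"offset": [0,0,0],"spin": 0}]}}

```text
time_s: 13.45
ee_pos: [437.2, 241.2, 230.3]
ee_rot: [180.0, 0.0, 0.8]
force: [-0.4, -0.6, -1.1]
gripper_width: 60.1
gripper_force: 0.0
```

```bash
python3 - <<'E'
from h import *
p,P=find('wrist',save='w3.png')
print(env.state()['ee_pos'],env.state()['ee_rot'])
c=cam('wrist')
for r in env.pinpoint('wrist','block1_mid')[:8]: print(round(r['score'],2),np.round(r['location']),on_z(c,r['location'],14)[0].round(1))
E
```

```text
wrist [500.  75.] 8418 ctr [569.2 -15.9] size [116.7 137.9] longyaw -89.3 z 33.9 bgr [40. 45. 51.]
wrist [259. 155.] 796 ctr [478.  276.8] size [29.6 40. ] longyaw -27.9 z 28.5 bgr [136. 121. 183.]
wrist [191. 180.] 761 ctr [444.4 362.8] size [29.3 39.7] longyaw -22.3 z 28.6 bgr [ 49.  65. 105.]
wrist [489. 192.] 228 ctr [437.5 -15.3] size [12.3 25.9] longyaw -27.9 z 30.0 bgr [ 17.  55. 106.]
[437.29118569 241.15344888 230.40368706] [1.79978846e+02 2.36709437e-03 7.90690770e-01]
```

View pics/w3.png

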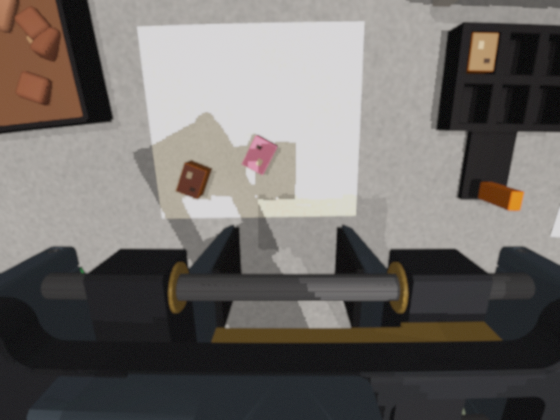

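```bash
python3 - <<'E'
from h import *
plan((444.7,362.6,80,-21.5))
plan((542.3,24.6,95,0.9),start=(444.7,362.6,126,-21.5))
E
```

```text
[444.7 362.6  80.  -21.5]
 [0.0023, -0.0303, 0.0376, 0.0972]
 [-0.0007, -0.0304, 0.0376, 0.0972]
 [-0.0036, -0.0302, 0.0376, 0.0972]
 [-0.0066, -0.0297, 0.0376, 0.0972]
[542.3  24.6  95.    0.9]
 [0.0358, 0.0465, 0.0052, -0.0652]
 [0.0327, 0.0487, 0.0052, -0.0652]
 [0.0294, 0.0507, 0.0052, -0.0652]
 [0.0261, 0.0525, 0.0052, -0.0652]
 [0.0226, 0.0541, 0.0052, -0.0652]
 [0.019, 0.0555, 0.0052, -0.0652]
```

>>> {"fn": "arm_command", "kwargs": {"motion": [{"offset": [0.0025,-0.0305,0.0375],"spin": 0.097},{"offset": [-0.0005,-0.0305,0.0375],"spin": 0.097},{"offset": [-0.0035,-0.03,0.0375],"spin": 0.097},{"offset": [-0.0065,-0.0295,0.0375],"spin": 0.097},{"offset": [0,0,0],"spin": 0}]}}

```text
time_s: 14.18
ee_pos: [448.8, 355.8, 77.2]
ee_rot: [-179.7, 1.0, -20.6]
force: [-0.3, -1.2, 1.1]
gripper_width: 60.0
gripper_force: 0.0
```

>>> {"fn": "arm_command", "kwargs": {"motion": [{"offset": [0,0,0],"spin": 0},{"offset": [0,0,0],"spin": 0},{"offset": [0,0,0],"spin": 0}]}}

```text
time_s: 14.55
ee_pos: [450.2, 356.6, 81.5]
ee_rot: [-179.3, 0.8, -20.6]
force: [-1.0, -0.4, -0.2]
gripper_width: 60.2
gripper_force: 0.0
```

>>> {"fn": "arm_command", "kwargs": {"motion": [{"offset": [0,0,0],"spin": 0},{"offset": [0,0,0],"spin": 0}]}}

```text
time_s: 14.8
ee_pos: [449.7, 356.8, 80.4]
ee_rot: [-179.4, 0.8, -20.6]
force: [-0.5, 0.5, 1.1]
gripper_width: 59.9
gripper_force: 0.0
```

```bash
python3 - <<'E'
from h import *
print(env.state()['qpos'],env.state()['ee_rot'],env.state()['ee_pos'])
plan((444.7,362.6,80,-21.5))
E
```

```text
[ 36.71577385  25.66092362 101.45826209   1.26788609  52.83823587
 146.50610197] [-179.41218864    0.8233006   -20.55163788] [449.74089104 356.8411589   80.37731104]
[444.7 362.6  80.  -21.5]
 [-0.0067, -0.0036, 0.0004, 0.0166]
```

>>> {"fn": "arm_command", "kwargs": {"motion": [{"offset": [0,0,-0.03],"spin": -0.174},{"offset": [0,0,0],"spin": -0.174},{"offset": [0,0,0],"spin": -0.174},{"offset": [0,0,0],"spin": -0.174},{"offset": [0,0,0],"spin": -0.174}]}}

```text
time_s: 15.42
ee_pos: [449.9, 356.4, 110.0]
ee_rot: [-179.0, 0.1, 29.6]
force: [-0.4, 0.6, 0.1]
gripper_width: 60.0
gripper_force: 0.0
```

>>> {"fn": "arm_command", "kwargs": {"motion": [{"offset": [0,0,0],"spin": -0.174},{"offset": [0,0,0],"spin": -0.174},{"offset": [0,0,0],"spin": -0.174},{"offset": [0,0,0],"spin": -0.174},{"offset": [0,0,0],"spin": -0.174}]}}

```text
time_s: 16.05
ee_pos: [449.9, 356.4, 110.0]
ee_rot: [-179.3, -0.7, 79.5]
force: [0.4, 0.8, -0.1]
gripper_width: 60.5
gripper_force: 0.0
```

>>> {"fn": "arm_command", "kwargs": {"motion": [{"offset": [0,0,0],"spin": -0.174},{"offset": [0,0,0],"spin": -0.174},{"offset": [0,0,0],"spin": -0.174},{"offset": [0,0,0],"spin": -0.174},{"offset": [0,0,0],"spin": -0.174}]}}

```text
time_s: 16.68
ee_pos: [449.9, 356.5, 110.0]
ee_rot: [179.9, -1.0, 129.3]
force: [0.2, -0.3, 0.6]
gripper_width: 60.0
gripper_force: 0.0
```

>>> {"fn": "arm_command", "kwargs": {"motion": [{"offset": [0,0,0],"spin": -0.174},{"offset": [0,0,0],"spin": -0.174},{"offset": [0,0,0],"spin": -0.17},{"offset": [0,0,0],"spin": 0},{"offset": [0,0,0],"spin": 0}]}}

```text
time_s: 17.3
ee_pos: [450.0, 356.5, 110.0]
ee_rot: [179.4, -0.9, 158.5]
force: [-0.7, 1.0, 0.2]
gripper_width: 60.2
gripper_force: 0.0
```

```bash
python3 - <<'E'
from h import *
print(env.state()['qpos'],env.state()['ee_rot'],env.state()['ee_pos'])
plan((444.7,362.6,80,158.5))
find('top',zlo=22)
E
```

```text
[ 36.67126887  23.82325102  99.4836269    1.21158434  56.68038872
 -32.52901702] [179.44970737  -0.85000097 158.53892905] [449.97533813 356.47406169 110.01936647]
[444.7 362.6  80.  158.5]
 [0.0072, 0.0038, 0.03, 0.0007]
top [134. 168.] 87 ctr [725.3 284.2] size [22.8 55.5] longyaw -49.6 z 30.9 bgr [78. 83. 87.]
top [421. 186.] 306 ctr [ 598.7 -364.5] size [82.9 64.5] longyaw 55.4 z 33.5 bgr [49. 61. 88.]
top [335. 170.] 64 ctr [ 656.1 -166.6] size [66.6  2.1] longyaw 89.2 z 31.8 bgr [41. 40. 41.]
top [272. 215.] 2080 ctr [569.9 -17.9] size [116.7 144.1] longyaw -89.2 z 34.1 bgr [40. 43. 48.]
top [368. 247.] 267 ctr [ 474.4 -211.6] size [40.1 30.2] longyaw 16.7 z 28.1 bgr [106. 130. 151.]
top [144. 277.] 279 ctr [476.6 277.7] size [31.1 40.7] longyaw -28.8 z 28.7 bgr [124. 106. 159.]
```

```bash
cat >> h.py <<'E'
def plan(*ways,start=None):
    """ways: (x,y,z,yaw); rows in the tool axes, tilt of the tool kept"""
    s=env.state(); Rm=R.from_euler('xyz',s['ee_rot'],degrees=True); x=np.array(s['ee_pos'])
    if start is not None:
        Rm=Rm*R.from_euler('z',s['ee_rot'][2]-start[3],degrees=True); x=np.array(start[:3],float)
    for w in ways:
        d=np.array(w[:3],float)-x; dy=(w[3]-Rm.as_euler('xyz',degrees=True)[2]+180)%360-180
        n=max(1,int(np.ceil(max(np.linalg.norm(d)/60,abs(dy)/10)))); print(w)
        for k in range(n):
            o=Rm.inv().apply(d/n)/1000; print('  ',[float(round(v,4)) for v in o],round(-np.radians(dy/n),4)); Rm=Rm*R.from_euler('z',-dy/n,degrees=True)
        x=x+d
E
python3 - <<'E'
from h import *
plan((444.7,362.6,80,158.5),(444.7,362.6,26,158.5),(444.7,362.6,126,158.5),(542.3,24.6,95,180.9))
E
```

```text
(444.7, 362.6, 80, 158.5)
   [0.0067, 0.0035, 0.0302] 0.0012
(444.7, 362.6, 26, 158.5)
   [-0.0008, -0.0005, 0.054] -0.0
(444.7, 362.6, 126, 158.5)
   [0.0007, 0.0005, -0.05] 0.0
   [0.0007, 0.0005, -0.05] 0.0
(542.3, 24.6, 95, 180.9)
   [-0.0359, -0.0465, 0.0042] -0.0652
   [-0.0328, -0.0487, 0.0042] -0.0652
   [-0.0295, -0.0508, 0.0042] -0.0652
   [-0.0261, -0.0526, 0.0042] -0.0652
   [-0.0227, -0.0542, 0.0042] -0.0652
   [-0.0191, -0.0555, 0.0042] -0.0652
```

>>> {"fn": "arm_command", "kwargs": {"motion": [{"offset": [0.0065,0.0035,0.03],"spin": 0.001},{"offset": [-0.0005,-0.0005,0.03],"spin": 0},{"offset": [-0.0003,0,0.0245],"spin": 0},{"offset": [0,0,0],"spin": 0},{"offset": [0,0,0],"spin": 0}]}}

```text
time_s: 17.98
ee_pos: [445.5, 363.0, 26.5]
ee_rot: [179.4, -0.8, 158.6]
force: [0.4, -0.4, 0.2]
gripper_width: 60.1
gripper_force: 0.0
```

>>> {"fn": "arm_command", "kwargs": {"motion": [{"offset": [0,0,0],"spin": 0},{"offset": [0,0,0],"spin": 0},{"offset": [0,0,0],"spin": 0},{"offset": [0,0,0],"spin": 0},{"offset": [0,0,0],"spin": 0}], "jaw": 0.01}}

```text
time_s: 18.6
ee_pos: [445.0, 362.6, 26.1]
ee_rot: [179.4, -0.8, 158.6]
force: [-0.2, -0.9, 3.7]
gripper_width: 29.6
gripper_force: 20.0
```

>>> {"fn": "arm_command", "kwargs": {"motion": [{"offset": [0.0005,0,-0.03],"spin": 0},{"offset": [0.0005,0.0005,-0.04],"spin": 0},{"offset": [0.0005,0.0005,-0.04],"spin": 0}]}}

```text
time_s: 18.98
ee_pos: [444.7, 362.2, 136.3]
ee_rot: [179.5, -0.9, 158.6]
force: [0.3, 0.1, -1.1]
gripper_width: 29.6
gripper_force: 20.0
```

>>> {"fn": "arm_command", "kwargs": {"motion": [{"offset": [-0.036,-0.0465,0.004],"spin": -0.065},{"offset": [-0.033,-0.0485,0.004],"spin": -0.065},{"offset": [-0.0295,-0.051,0.004],"spin": -0.065},{"offset": [-0.026,-0.0525,0.004],"spin": -0.065},{"offset": [-0.0225,-0.054,0.004],"spin": -0.065}]}}

```text
time_s: 19.6
ee_pos: [527.2, 79.2, 110.5]
ee_rot: [179.2, -0.6, 177.4]
force: [0.8, -0.1, -0.1]
gripper_width: 29.8
gripper_force: 20.0
```

>>> {"fn": "arm_command", "kwargs": {"motion": [{"offset": [-0.019,-0.0555,0.004],"spin": -0.066},{"offset": [0,0,0],"spin": 0},{"offset": [0,0,0],"spin": 0},{"offset": [0,0,0],"spin": 0},{"offset": [0,0,0],"spin": 0}]}}

```text
time_s: 20.23
ee_pos: [543.0, 26.0, 105.9]
ee_rot: [179.2, -0.6, -178.9]
force: [-0.3, -0.2, -0.1]
gripper_width: 29.7
gripper_force: 20.0
```

```bash
python3 - <<'E'
from h import *
print(env.state()['ee_pos'],env.state()['ee_rot'])
plan((542.3,25,70,180.9),(542.3,25,50,180.9))
find('top',zlo=24)
c=cam('wrist'); p,d=env.grab_frame('wrist'); P=cloud(c,d); cv2.imwrite('pics/w4.png',p)
m=(P[...,2]>92)&(P[...,2]<112)&(np.hypot(P[...,0]-542,P[...,1]-25)<30)
q=P[m]; print(m.sum(), np.percentile(q,[2,50,98],axis=0).round(1) if m.sum() else '')
E
```

```text
[542.98762502  25.99393016 105.94422836] [ 179.16045878   -0.56739968 -178.87124121]
(542.3, 25, 70, 180.9)
   [0.0004, -0.0015, 0.0359] 0.004
(542.3, 25, 50, 180.9)
   [-0.0002, -0.0003, 0.02] 0.0
top [134. 168.] 66 ctr [723.3 282.2] size [18.8 52. ] longyaw -48.1 z 32.8 bgr [80. 86. 90.]
top [419. 186.] 260 ctr [ 597.9 -358. ] size [74.3 60. ] longyaw 42.1 z 33.7 bgr [49. 63. 91.]
top [334. 170.] 61 ctr [ 656.4 -167.8] size [68.3  3.1] longyaw 89.6 z 31.3 bgr [43. 42. 42.]
top [304. 208.] 205 ctr [570.6 -87.3] size [115.9  12.5] longyaw 5.2 z 34.3 bgr [46. 47. 48.]
top [265. 241.] 223 ctr [520.8   8. ] size [19.9 90.6] longyaw -89.1 z 34.2 bgr [30. 30. 31.]
top [368. 248.] 253 ctr [ 474.  -210.1] size [40.  29.2] longyaw 17.0 z 28.3 bgr [112. 138. 159.]
top [144. 277.] 277 ctr [476.5 277.6] size [31.3 40.2] longyaw -27.5 z 28.8 bgr [129. 111. 166.]
3201 [[521.7   5.1  93.9]
 [531.2  25.5 108.4]
 [549.5  45.2 110.2]]
```

>>> {"fn": "arm_command", "kwargs": {"motion": [{"offset": [0.0004,-0.0012,0.02],"spin": 0.004},{"offset": [0,-0.0003,0.018],"spin": 0},{"offset": [0,0,0],"spin": 0},{"offset": [0,0,0],"spin": 0}]}}

```text
time_s: 20.82
ee_pos: [543.0, 24.0, 68.4]
ee_rot: [179.2, -0.5, -179.2]
force: [0.0, -0.2, -0.9]
gripper_width: 29.9
gripper_force: 20.0
```

>>> {"fn": "arm_command", "kwargs": {"motion": [{"offset": [0,0,0.005],"spin": 0},{"offset": [0,0,0.003],"spin": 0},{"offset": [0,0,0.003],"spin": 0},{"offset": [0,0,0],"spin": 0}]}}

```text
time_s: 21.32
ee_pos: [542.1, 23.9, 56.6]
ee_rot: [179.2, -0.6, -179.2]
force: [-0.2, -0.4, -1.0]
gripper_width: 30.2
gripper_force: 20.0
```

>>> {"fn": "arm_command", "kwargs": {"motion": [{"offset": [0,0.0005,0.002],"spin": 0},{"offset": [0,0,0.0025],"spin": 0},{"offset": [0,0,0.0015],"spin": 0},{"offset": [0,0,0],"spin": 0},{"offset": [0,0,0],"spin": 0}]}}

```text
time_s: 21.95
ee_pos: [542.3, 24.5, 50.8]
ee_rot: [179.2, -0.6, -179.2]
force: [1.0, 0.3, 0.3]
gripper_width: 30.1
gripper_force: 20.0
```

>>> {"fn": "arm_command", "kwargs": {"motion": [{"offset": [0,0,0],"spin": 0},{"offset": [0,0,0],"spin": 0},{"offset": [0,0,0],"spin": 0},{"offset": [0,0,-0.03],"spin": 0},{"offset": [0,0,-0.03],"spin": 0}], "jaw": 0.06}}

```text
time_s: 22.58
ee_pos: [542.6, 23.7, 111.2]
ee_rot: [179.2, -0.6, -179.2]
force: [0.5, -0.1, -0.5]
gripper_width: 60.1
gripper_force: 0.0
```

>>> {"fn": "arm_command", "kwargs": {"motion": [{"offset": [0.01,-0.05,-0.03],"spin": 0},{"offset": [0.02,-0.055,-0.02],"spin": 0},{"offset": [0.02,-0.055,0],"spin": 0},{"offset": [0,0,0],"spin": 0},{"offset": [0,0,0],"spin": 0}]}}

```text
time_s: 23.2
ee_pos: [495.6, -137.5, 158.9]
ee_rot: [179.1, -0.6, -179.3]
force: [1.3, 0.4, -0.0]
gripper_width: 59.9
gripper_force: 0.0
```

```bash
python3 - <<'E'
from h import *
print(env.state()['ee_pos'],env.state()['ee_rot'],env.state()['qpos'].round(0) if hasattr(env.state()['qpos'],'round') else '')
find('top',zlo=22,save='t5.png')
find('wrist',zlo=22,save='w5.png')
E
```

```text
[ 495.56879247 -137.51407959  158.91774406] [ 179.13555658   -0.57492569 -179.25874296] [ -17.   16.  103.    1.   61. -108.]
top [134. 169.] 80 ctr [725.8 283.9] size [23.2 55.6] longyaw -47.1 z 31.5 bgr [ 90.  97. 100.]
top [267. 217.] 2108 ctr [569.8 -17.8] size [116.8 144. ] longyaw -89.2 z 34.1 bgr [45. 50. 59.]
top [144. 277.] 282 ctr [476.6 277.8] size [31.2 40.4] longyaw -27.7 z 28.9 bgr [143. 123. 183.]
wrist [397. 144.] 163 ctr [435.1 -30. ] size [22.9  2.1] longyaw 1.4 z 31.8 bgr [ 13.  52. 103.]
wrist [240. 176.] 1220 ctr [ 467.8 -183.5] size [40.3 30.2] longyaw 17.2 z 28.6 bgr [127. 156. 178.]
wrist [399. 233.] 3346 ctr [540.3 -20.5] size [ 60.3 145.9] longyaw -88.5 z 34.3 bgr [28. 31. 40.]
wrist [ 85. 267.] 94 ctr [ 569.7 -357.2] size [14.9  4.6] longyaw 70.8 z 25.5 bgr [ 52.  71. 110.]
wrist [334. 311.] 366 ctr [616.2 -78.7] size [24.7 26.7] longyaw -90.0 z 34.2 bgr [37. 37. 40.]
```

View pics/w5.png

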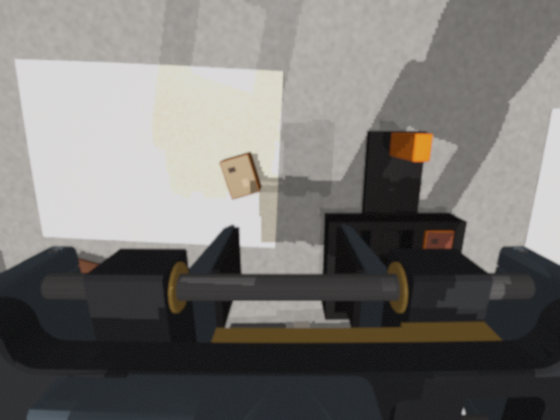

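```bash
python3 - <<'E'
from h import *
plan((467.8,-183.5,80,197.2),(467.8,-183.5,26,197.2),(467.8,-183.5,130,197.2),(543.3,-65.3,106,180.9))
E
```

```text
(467.8, -183.5, 80, 197.2)
   [0.014, -0.0238, 0.0392] -0.1425
   [0.0172, -0.0216, 0.0392] -0.1425
(467.8, -183.5, 26, 197.2)
   [-0.0003, -0.0009, 0.054] -0.0
(467.8, -183.5, 130, 197.2)
   [0.0003, 0.0009, -0.052] -0.0
   [0.0003, 0.0009, -0.052] -0.0
(543.3, -65.3, 106, 180.9)
   [-0.0357, 0.0301, 0.0083] 0.0948
   [-0.0327, 0.0333, 0.0083] 0.0948
   [-0.0294, 0.0363, 0.0083] 0.0948
```

>>> {"fn": "arm_command", "kwargs": {"motion": [{"offset": [0.014,-0.024,0.039],"spin": -0.142},{"offset": [0.017,-0.0215,0.039],"spin": -0.142},{"offset": [0,0,0],"spin": 0},{"offset": [0,0,0],"spin": 0},{"offset": [0,0,0],"spin": 0}]}}

```text
time_s: 23.92
ee_pos: [469.4, -184.2, 82.0]
ee_rot: [179.2, -0.2, -162.9]
force: [0.8, -0.5, 0.2]
gripper_width: 60.1
gripper_force: 0.0
```

>>> {"fn": "arm_command", "kwargs": {"motion": [{"offset": [0,-0.0005,0.03],"spin": 0},{"offset": [-0.0003,-0.0005,0.0245],"spin": 0},{"offset": [0,0,0],"spin": 0},{"offset": [0,0,0],"spin": 0}]}}

```text
time_s: 24.42
ee_pos: [468.9, -184.8, 27.3]
ee_rot: [179.1, -0.2, -162.9]
force: [0.1, 0.3, 0.2]
gripper_width: 59.9
gripper_force: 0.0
```

>>> {"fn": "arm_command", "kwargs": {"motion": [{"offset": [0,0,0],"spin": 0},{"offset": [0,0,0],"spin": 0},{"offset": [0,0,0],"spin": 0},{"offset": [0,0,0],"spin": 0},{"offset": [0,0,0],"spin": 0}], "jaw": 0.01}}

```text
time_s: 25.05
ee_pos: [467.8, -184.8, 26.4]
ee_rot: [179.1, -0.3, -162.9]
force: [-1.2, 0.5, 4.1]
gripper_width: 30.3
gripper_force: 20.0
```

>>> {"fn": "arm_command", "kwargs": {"motion": [{"offset": [0,0,-0.03],"spin": 0},{"offset": [0.0003,0.001,-0.04],"spin": 0},{"offset": [0.0003,0.001,-0.03],"spin": 0}]}}

```text
time_s: 25.42
ee_pos: [467.7, -184.6, 127.3]
ee_rot: [179.1, -0.3, -162.9]
force: [0.8, 0.4, -1.3]
gripper_width: 30.1
gripper_force: 20.0
```

>>> {"fn": "arm_command", "kwargs": {"motion": [{"offset": [-0.0355,0.03,0.008],"spin": 0.095},{"offset": [-0.0325,0.0335,0.008],"spin": 0.095},{"offset": [-0.0295,0.0365,0.008],"spin": 0.095},{"offset": [0,0,0],"spin": 0},{"offset": [0,0,0],"spin": 0}]}}

```text
time_s: 26.05
ee_pos: [542.4, -66.4, 102.6]
ee_rot: [179.2, -0.7, -179.2]
force: [-0.8, 0.1, -0.7]
gripper_width: 29.7
gripper_force: 20.0
```

>>> {"fn": "arm_command", "kwargs": {"motion": [{"offset": [0,0,0],"spin": 0},{"offset": [0,0,0],"spin": 0}]}}

```text
time_s: 26.3
ee_pos: [542.6, -67.1, 103.3]
ee_rot: [179.2, -0.6, -179.3]
force: [0.1, 0.3, -0.7]
gripper_width: 29.7
gripper_force: 20.0
```

```bash
python3 - <<'E'
from h import *
plan((543.3,-65.3,68,180.9),(543.3,-65.3,50,180.9))
E
```

```text
(543.3, -65.3, 68, 180.9)
   [-0.0011, 0.0013, 0.0353] -0.0042
(543.3, -65.3, 50, 180.9)
   [-0.0002, -0.0003, 0.018] -0.0
```

>>> {"fn": "arm_command", "kwargs": {"motion": [{"offset": [-0.001,0.0013,0.02],"spin": -0.004},{"offset": [0,0,0.0155],"spin": 0},{"offset": [0,0,0],"spin": 0},{"offset": [0,0,0],"spin": 0}]}}

```text
time_s: 26.8
ee_pos: [543.8, -64.6, 67.8]
ee_rot: [179.2, -0.5, -179.0]
force: [-0.1, -0.5, -1.0]
gripper_width: 30.0
gripper_force: 20.0
```

>>> {"fn": "arm_command", "kwargs": {"motion": [{"offset": [0,0,0.005],"spin": 0},{"offset": [0,0,0.003],"spin": 0},{"offset": [0,0,0.003],"spin": 0},{"offset": [0,0,0],"spin": 0}]}}

```text
time_s: 27.3
ee_pos: [543.3, -64.2, 56.3]
ee_rot: [179.2, -0.6, -179.0]
force: [0.6, -0.5, 0.1]
gripper_width: 29.9
gripper_force: 20.0
```

>>> {"fn": "arm_command", "kwargs": {"motion": [{"offset": [0,-0.0008,0.002],"spin": 0},{"offset": [0,0,0.0025],"spin": 0},{"offset": [0,0,0.0015],"spin": 0},{"offset": [0,0,0],"spin": 0},{"offset": [0,0,0],"spin": 0}]}}

```text
time_s: 27.92
ee_pos: [543.4, -64.9, 50.5]
ee_rot: [179.2, -0.6, -179.0]
force: [0.4, 0.0, -0.7]
gripper_width: 30.1
gripper_force: 20.0
```

>>> {"fn": "arm_command", "kwargs": {"motion": [{"offset": [0,0,0],"spin": 0},{"offset": [0,0,0],"spin": 0},{"offset": [0,0,0],"spin": 0},{"offset": [0,0,-0.03],"spin": 0},{"offset": [0,0,-0.02],"spin": 0}], "jaw": 0.06}}

```text
time_s: 28.55
ee_pos: [544.2, -65.7, 101.5]
ee_rot: [179.2, -0.5, -179.0]
force: [0.3, 0.5, 0.0]
gripper_width: 59.9
gripper_force: 0.0
```

```bash
python3 - <<'E'
from h import *
print(env.state()['ee_pos'],env.state()['ee_rot'])
plan((543.3,-65.3,60,180.9),(543.3,-65.3,45,180.9),(543.3,-65.3,70,180.9),(542.4,24.8,70,180.9),(542.4,24.8,45,180.9),(542.4,24.8,70,180.9),(596.3,25.6,70,180.9),(596.3,25.6,45,180.9))
E
```

```text
[544.23371843 -65.696871   101.47518914] [ 179.17510401   -0.5286525  -179.03663946]
(543.3, -65.3, 60, 180.9)
   [0.0005, -0.0002, 0.0415] 0.0011
(543.3, -65.3, 45, 180.9)
   [-0.0001, -0.0002, 0.015] 0.0
(543.3, -65.3, 70, 180.9)
   [0.0002, 0.0004, -0.025] 0.0
(542.4, 24.8, 70, 180.9)
   [-0.0003, 0.045, 0.0006] -0.0
   [-0.0003, 0.045, 0.0006] -0.0
(542.4, 24.8, 45, 180.9)
   [-0.0002, -0.0004, 0.025] -0.0
(542.4, 24.8, 70, 180.9)
   [0.0002, 0.0004, -0.025] -0.0
(596.3, 25.6, 70, 180.9)
   [-0.0539, -0.0, -0.0005] -0.0
(596.3, 25.6, 45, 180.9)
   [-0.0002, -0.0004, 0.025] -0.0
```

>>> {"fn": "arm_command", "kwargs": {"motion": [{"offset": [0,0,0.04],"spin": 0},{"offset": [0,0,0.005],"spin": 0},{"offset": [0,0,0],"spin": 0},{"offset": [0,0,0],"spin": 0},{"offset": [0,0,0],"spin": 0}], "jaw": 0}}

```text
time_s: 29.18
ee_pos: [544.0, -65.1, 56.3]
ee_rot: [179.2, -0.5, -179.0]
force: [0.2, -0.1, -0.2]
gripper_width: 13.2
gripper_force: 0.0
```

>>> {"fn": "arm_command", "kwargs": {"motion": [{"offset": [0,0,0.004],"spin": 0},{"offset": [0,0,0.003],"spin": 0},{"offset": [0,0,0.002],"spin": 0},{"offset": [0,0,0],"spin": 0}]}}

```text
time_s: 29.68
ee_pos: [543.4, -64.9, 48.3]
ee_rot: [179.2, -0.5, -179.0]
force: [-3.9, 0.6, 14.7]
gripper_width: 0.5
gripper_force: 6.8
```

>>> {"fn": "arm_command", "kwargs": {"motion": [{"offset": [0,0,-0.022],"spin": 0},{"offset": [-0.0003,0.045,0.0006],"spin": 0},{"offset": [-0.0003,0.045,0.0006],"spin": 0},{"offset": [0,0,0],"spin": 0},{"offset": [0,0,0],"spin": 0}]}}

```text
time_s: 30.3
ee_pos: [542.6, 24.6, 68.4]
ee_rot: [179.2, -0.6, -179.0]
force: [0.5, -0.3, 0.4]
gripper_width: 0.6
gripper_force: 0.0
```

>>> {"fn": "arm_command", "kwargs": {"motion": [{"offset": [0,-0.0005,0.012],"spin": 0},{"offset": [0,0,0.005],"spin": 0},{"offset": [0,0,0.003],"spin": 0},{"offset": [0,0,0.001],"spin": 0},{"offset": [0,0,0],"spin": 0}]}}

```text
time_s: 30.92
ee_pos: [542.2, 24.0, 48.4]
ee_rot: [179.2, -0.6, -179.1]
force: [-2.4, -1.0, 7.4]
gripper_width: 0.6
gripper_force: 3.7
```

>>> {"fn": "arm_command", "kwargs": {"motion": [{"offset": [0,0,0.001],"spin": 0},{"offset": [0,0,0],"spin": 0},{"offset": [0,0,-0.022],"spin": 0},{"offset": [-0.053,0.0005,-0.0005],"spin": 0},{"offset": [0,0,0],"spin": 0}]}}

```text
time_s: 31.55
ee_pos: [599.4, 25.4, 68.9]
ee_rot: [179.2, -0.3, -179.1]
force: [0.3, -0.5, -0.2]
gripper_width: 0.2
gripper_force: 0.0
```

>>> {"fn": "arm_command", "kwargs": {"motion": [{"offset": [0,-0.0003,0.012],"spin": 0},{"offset": [0,0,0.005],"spin": 0},{"offset": [0,0,0.003],"spin": 0},{"offset": [0,0,0.001],"spin": 0},{"offset": [0,0,0],"spin": 0}]}}

```text
time_s: 32.17
ee_pos: [594.1, 25.6, 48.4]
ee_rot: [179.2, -0.7, -179.0]
force: [-4.0, -0.4, 6.5]
gripper_width: 0.5
gripper_force: 3.5
```

>>> {"fn": "arm_command", "kwargs": {"motion": [{"offset": [0,0,0.001],"spin": 0},{"offset": [0,0,0],"spin": 0},{"offset": [0,0,0],"spin": 0}]}}

```text
time_s: 32.55
ee_pos: [594.1, 25.6, 48.4]
ee_rot: [179.2, -0.7, -179.0]
force: [-5.5, -0.7, 11.5]
gripper_width: 1.1
gripper_force: 6.2
```

>>> {"fn": "arm_command", "kwargs": {"motion": [{"offset": [0,0,-0.06],"spin": 0},{"offset": [0.05,-0.01,-0.03],"spin": 0},{"offset": [0.055,-0.02,0],"spin": 0},{"offset": [0.055,-0.02,0],"spin": 0},{"offset": [0.02,-0.055,0],"spin": 0}], "jaw": 0.06}}

```text
time_s: 33.17
ee_pos: [414.4, -82.7, 136.8]
ee_rot: [179.1, -0.7, -178.8]
force: [1.1, -0.6, -1.0]
gripper_width: 47.7
gripper_force: 0.0
```

>>> {"fn": "arm_command", "kwargs": {"motion": [{"offset": [0,-0.05,0],"spin": 0},{"offset": [0,-0.05,0],"spin": 0},{"offset": [0,0,0],"spin": 0},{"offset": [0,0,0],"spin": 0},{"offset": [0,0,0],"spin": 0}]}}

```text
time_s: 33.8
ee_pos: [419.5, -182.3, 135.3]
ee_rot: [179.1, -0.6, -178.9]
force: [0.2, 0.2, -0.6]
gripper_width: 60.3
gripper_force: 0.0
```

```bash
python3 - <<'E'
from h import *
print(env.state()['ee_pos'],env.state()['ee_rot'])
p,P=find('top',zlo=22,save='t6.png')
c=cam('top'); t=np.array([569.8,-17.8])
for i,o in zip((1,3,6),[(-27,-45),(-27,45),(27,45)]):
    m=(abs(P[...,0]-t[0]-o[0])<15)&(abs(P[...,1]-t[1]-o[1])<11)
    print(i,m.sum(),np.percentile(P[m][:,2],[5,50,95]).round(1))
m=(P[...,2]>58)&(P[...,2]<75)&(abs(P[...,0]-435)<30)&(abs(P[...,1]+20)<30)
if m.sum()>20: print('grip',cv2.minAreaRect(P[m][:,:2].astype(np.float32)))
plan((435,-22.1,120,180.9),(435,-22.1,47,180.9))
cv2.imwrite('pics/t6z.png',cv2.resize(p[160:340,80:440],(720,360)))
E
```

```text
[ 419.5400741  -182.31512746  135.29643183] [ 179.13744829   -0.60184656 -178.94997836]
top [134. 168.] 85 ctr [725.9 283.7] size [23.9 55.6] longyaw -46.1 z 31.2 bgr [85. 92. 95.]
top [420. 186.] 301 ctr [ 598.5 -364.8] size [83.7 63.7] longyaw 55.8 z 33.3 bgr [53. 67. 96.]
top [334. 170.] 69 ctr [ 656.1 -167.3] size [68.1  2.5] longyaw 89.5 z 31.9 bgr [45. 45. 45.]
top [273. 218.] 2582 ctr [569.8 -17.8] size [117.1 144.2] longyaw -89.2 z 34.3 bgr [53. 60. 71.]
top [144. 277.] 279 ctr [476.7 277.9] size [31.  40.3] longyaw -27.4 z 28.6 bgr [136. 117. 174.]
1 135 [32.2 34.5 37.1]
3 137 [31.9 34.7 37.2]
6 129 [32.5 34.6 37.6]
grip ((434.209716796875, -19.057788848876953), (16.4528751373291, 22.451004028320312), 83.19855499267578)
(435, -22.1, 120, 180.9)
   [-0.0062, 0.0532, 0.0059] 0.001
   [-0.0061, 0.0532, 0.0059] 0.001
   [-0.006, 0.0532, 0.0059] 0.001
(435, -22.1, 47, 180.9)
   [-0.0004, -0.0005, 0.0365] 0.0
   [-0.0004, -0.0005, 0.0365] 0.0
```

View pics/t6z.png

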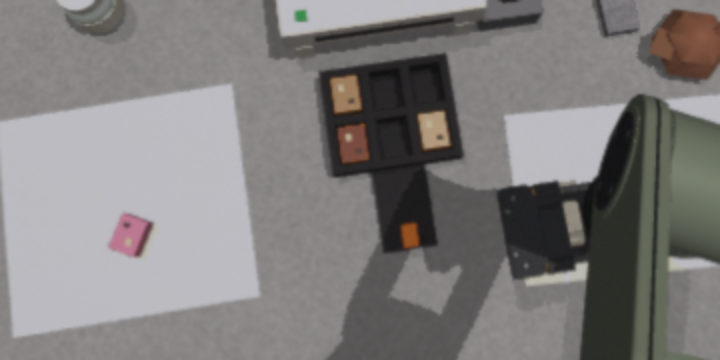

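>>> {"fn": "arm_command", "kwargs": {"motion": [{"offset": [-0.006,0.053,0.006],"spin": 0.001},{"offset": [-0.006,0.053,0.006],"spin": 0.001},{"offset": [-0.006,0.053,0.006],"spin": 0.001},{"offset": [0,0,0],"spin": 0},{"offset": [0,0,0],"spin": 0}]}}

```text
time_s: 34.48
ee_pos: [435.0, -23.7, 119.6]
ee_rot: [179.2, -0.6, -179.1]
force: [-0.5, -0.2, 0.0]
gripper_width: 60.0
gripper_force: 0.0
```

>>> {"fn": "arm_command", "kwargs": {"motion": [{"offset": [-0.0005,-0.0005,0.036],"spin": 0},{"offset": [-0.0005,-0.0005,0.036],"spin": 0},{"offset": [0,0,0],"spin": 0},{"offset": [0,0,0],"spin": 0}]}}

```text
time_s: 34.98
ee_pos: [436.3, -24.8, 48.4]
ee_rot: [179.2, -0.5, -179.3]
force: [-0.8, -0.1, -0.2]
gripper_width: 60.2
gripper_force: 0.0
```

>>> {"fn": "arm_command", "kwargs": {"motion": [{"offset": [0,0,0],"spin": 0},{"offset": [0,0,0],"spin": 0},{"offset": [0,0,0],"spin": 0},{"offset": [0,0,0],"spin": 0},{"offset": [0,0,0],"spin": 0}], "jaw": 0, "newtons": 20}}

```text
time_s: 35.6
ee_pos: [435.5, -23.9, 47.6]
ee_rot: [179.2, -0.6, -179.2]
force: [-0.3, 2.2, 2.3]
gripper_width: 16.2
gripper_force: 20.0
```

>>> {"fn": "arm_command", "kwargs": {"motion": [{"offset": [0,0,0],"spin": 0},{"offset": [0,0,0],"spin": 0}]}}

```text
time_s: 35.85
ee_pos: [435.5, -23.8, 47.7]
ee_rot: [179.2, -0.6, -179.2]
force: [-0.4, 2.7, 3.3]
gripper_width: 16.2
gripper_force: 20.0
```

```bash
python3 - <<'E'
from h import *
s=env.state(); print(s['ee_pos'],s['ee_rot'],s['force'])
x,y,z=s['ee_pos']; plan((x,y-2.5,z,180.9),(530,y-2.5+(530-x)*.0157,z,180.9),(586.5,y-2.5+(586.5-x)*.0157,z,180.9))
E
```

```text
[435.49686469 -23.8445383   47.65338845] [ 179.16615951   -0.56564163 -179.18340125] [-0.41485202  2.65658597  3.27770094]
(np.float64(435.49686468827514), np.float64(-26.344538297946368), np.float64(47.653388449418635), 180.9)
   [0.0, -0.0025, -0.0] -0.0015
(530, np.float64(-24.860839073552288), np.float64(47.653388449418635), 180.9)
   [-0.0473, 0.0, -0.0005] -0.0
   [-0.0473, 0.0, -0.0005] -0.0
(586.5, np.float64(-23.97378907355229), np.float64(47.653388449418635), 180.9)
   [-0.0565, 0.0, -0.0006] -0.0
```

>>> {"fn": "arm_command", "kwargs": {"motion": [{"offset": [0,-0.0015,0],"spin": -0.0015},{"offset": [-0.01,0,0],"spin": 0},{"offset": [-0.02,0,-0.0002],"spin": 0},{"offset": [-0.02,0,-0.0002],"spin": 0},{"offset": [0,0,0],"spin": 0}]}}

```text
time_s: 36.48
ee_pos: [487.6, -25.4, 47.6]
ee_rot: [179.2, -0.4, -179.1]
force: [2.8, -0.9, 2.9]
gripper_width: 16.0
gripper_force: 20.0
```

>>> {"fn": "arm_command", "kwargs": {"motion": [{"offset": [-0.015,0,-0.0002],"spin": 0},{"offset": [-0.015,0,-0.0002],"spin": 0},{"offset": [0,0,0],"spin": 0},{"offset": [0,0,0],"spin": 0}]}}

```text
time_s: 36.98
ee_pos: [515.9, -24.8, 47.7]
ee_rot: [179.2, -0.5, -179.1]
force: [2.3, -1.3, 2.5]
gripper_width: 16.1
gripper_force: 20.0
```

```bash
python3 - <<'E'
from h import *
s=env.state(); print(s['ee_pos'],s['ee_rot'],s['force'],s['torque'])
p,P=find('top',zlo=22,save='t7.png')
cv2.imwrite('pics/t7z.png',cv2.resize(p[80:270,190:370],(720,600*19*0+760))[:600] if 0 else cv2.resize(p[110:260,200:350],(600,600)))
E
```

```text
[515.8874356  -24.75452645  47.65500505] [ 179.21425721   -0.48370203 -179.11320664] [ 2.33314646 -1.31768664  2.51200098] [-0.69564872 -0.27972516 -0.06487229]
top [134. 169.] 84 ctr [722.8 284.4] size [20.  53.8] longyaw -54.7 z 31.8 bgr [81. 87. 90.]
top [419. 186.] 289 ctr [ 597.6 -360.1] size [73.2 59.7] longyaw 43.2 z 32.6 bgr [49. 62. 90.]
top [334. 170.] 66 ctr [ 655.9 -167.7] size [ 1.8 63.4] longyaw -89.3 z 30.4 bgr [42. 42. 42.]
top [283. 178.] 187 ctr [650.9 -40.2] size [ 16.  103.5] longyaw -88.8 z 34.3 bgr [31. 32. 33.]
top [242. 193.] 103 ctr [624.4  48.9] size [11.5 63.5] longyaw -8.3 z 34.4 bgr [39. 39. 40.]
top [144. 277.] 283 ctr [476.4 277.4] size [30.8 40.4] longyaw -27.5 z 28.6 bgr [128. 110. 165.]
```

View pics/t7z.png

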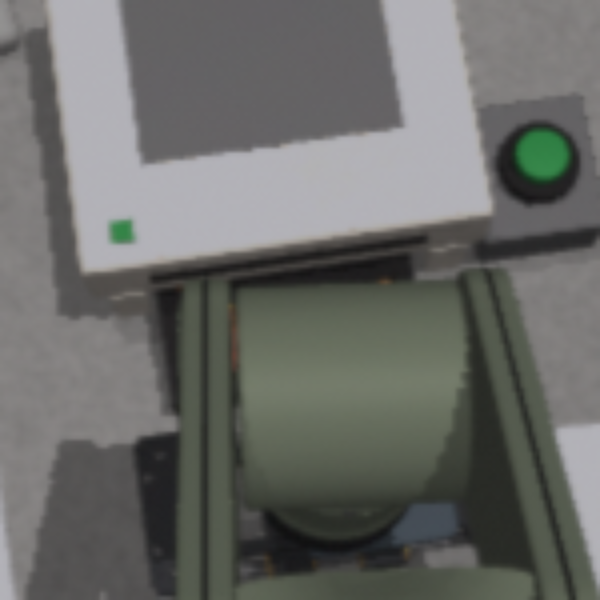

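>>> {"fn": "arm_command", "kwargs": {"motion": [{"offset": [-0.015,0,-0.0002],"spin": 0},{"offset": [-0.015,0,-0.0002],"spin": 0},{"offset": [-0.015,0,-0.0002],"spin": 0},{"offset": [-0.01,0,-0.0001],"spin": 0},{"offset": [0,0,0],"spin": 0}]}}

```text
time_s: 37.65
ee_pos: [569.9, -23.4, 47.6]
ee_rot: [179.2, -0.7, -179.1]
force: [-0.5, -0.1, 4.6]
gripper_width: 16.4
gripper_force: 20.0
```

>>> {"fn": "arm_command", "kwargs": {"motion": [{"offset": [-0.004,0,0],"spin": 0},{"offset": [-0.003,0,0],"spin": 0},{"offset": [-0.003,0,0],"spin": 0},{"offset": [0,0,0],"spin": 0},{"offset": [0,0,0],"spin": 0}]}}

```text
time_s: 38.28
ee_pos: [578.1, -23.2, 47.6]
ee_rot: [179.1, -0.8, -179.1]
force: [-4.3, -0.2, 7.4]
gripper_width: 16.3
gripper_force: 20.0
```

>>> {"fn": "arm_command", "kwargs": {"motion": [{"offset": [-0.002,0,0],"spin": 0},{"offset": [-0.002,0,0],"spin": 0},{"offset": [0,0,0],"spin": 0},{"offset": [0,0,0],"spin": 0}]}}

```text
time_s: 38.78
ee_pos: [581.9, -23.1, 47.6]
ee_rot: [179.1, -0.9, -179.1]
force: [-3.6, -0.3, 7.2]
gripper_width: 16.1
gripper_force: 20.0
```

>>> {"fn": "arm_command", "kwargs": {"motion": [{"offset": [-0.002,0,0],"spin": 0},{"offset": [-0.002,0,0],"spin": 0},{"offset": [0,0,0],"spin": 0},{"offset": [0,0,0],"spin": 0}]}}

```text
time_s: 39.28
ee_pos: [585.9, -23.1, 47.6]
ee_rot: [179.1, -0.9, -179.1]
force: [-4.4, 0.4, 8.2]
gripper_width: 16.0
gripper_force: 20.0
```

>>> {"fn": "arm_command", "kwargs": {"motion": [{"offset": [-0.002,0,-0.0003],"spin": 0},{"offset": [-0.002,0,0],"spin": 0},{"offset": [0,0,0],"spin": 0},{"offset": [0,0,0],"spin": 0}]}}

```text
time_s: 39.78
ee_pos: [587.1, -23.1, 47.5]
ee_rot: [179.1, -1.2, -179.1]
force: [-11.1, -0.6, 11.6]
gripper_width: 16.2
gripper_force: 20.1
```

>>> {"fn": "arm_command", "kwargs": {"motion": [{"offset": [-0.0015,0,0],"spin": 0},{"offset": [0,0,0],"spin": 0},{"offset": [0,0,0],"spin": 0}]}}

```text
time_s: 40.15
ee_pos: [587.2, -23.0, 47.5]
ee_rot: [179.1, -1.4, -179.1]
force: [-13.1, 0.4, 14.4]
gripper_width: 16.5
gripper_force: 20.1
```

>>> {"fn": "arm_command", "kwargs": {"motion": [{"offset": [-0.002,0,0],"spin": 0},{"offset": [0,0,0],"spin": 0},{"offset": [0,0,0],"spin": 0}]}}

```text
time_s: 40.52
ee_pos: [587.3, -23.1, 47.4]
ee_rot: [179.1, -1.6, -179.1]
force: [-17.3, -1.3, 17.1]
gripper_width: 16.0
gripper_force: 20.1
```

>>> {"fn": "arm_command", "kwargs": {"motion": [{"offset": [0.003,0,0],"spin": 0},{"offset": [0,0,0],"spin": 0},{"offset": [0,0,0],"spin": 0},{"offset": [0,0,0],"spin": 0},{"offset": [0,0,0],"spin": 0}], "jaw": 0.06}}

```text
time_s: 41.15
ee_pos: [593.0, -23.1, 47.5]
ee_rot: [179.2, -0.6, -179.1]
force: [-0.3, 0.1, -0.4]
gripper_width: 59.8
gripper_force: 0.0
```

>>> {"fn": "arm_command", "kwargs": {"motion": [{"offset": [0.001,0,-0.03],"spin": 0},{"offset": [0.001,0,-0.05],"spin": 0},{"offset": [0.001,0,-0.05],"spin": 0},{"offset": [0.04,-0.03,0],"spin": 0},{"offset": [0.04,-0.04,0],"spin": 0}]}}

```text
time_s: 41.78
ee_pos: [512.0, -96.5, 178.2]
ee_rot: [179.2, -0.5, -179.0]
force: [0.1, -1.4, -0.8]
gripper_width: 60.4
gripper_force: 0.0
```

>>> {"fn": "arm_command", "kwargs": {"motion": [{"offset": [0.03,-0.05,0],"spin": 0},{"offset": [0.03,-0.05,0],"spin": 0},{"offset": [0,0,0],"spin": 0},{"offset": [0,0,0],"spin": 0}], "jaw": 0}}

```text
time_s: 42.28
ee_pos: [454.1, -197.0, 176.8]
ee_rot: [179.1, -0.5, -179.2]
force: [-0.3, 0.9, -0.2]
gripper_width: 22.9
gripper_force: 0.0
```

```bash
python3 - <<'E'
from h import *
s=env.state(); print(s['ee_pos'],s['ee_rot'],s['force'])
p,P=find('top',zlo=22,save='t8.png')
Z=P[...,2]
m=(Z>62)&(Z<75)&(abs(P[...,0]-587)<30)&(abs(P[...,1]+22)<25)
print('grip',m.sum(),cv2.minAreaRect(P[m][:,:2].astype(np.float32)))
m=(Z>55)&(Z<66)&(abs(P[...,0]-695)<30)&(abs(P[...,1]+169)<30); q=P[m]; print('btn',m.sum(),np.median(q[:,2]),cv2.minAreaRect(q[:,:2].astype(np.float32)))
g=(p[...,1].astype(int)>p[...,2]+35)&(abs(P[...,0]-695)<30)&(abs(P[...,1]+169)<30); q=P[g]; print('green',g.sum(),cv2.minEnclosingCircle(q[:,:2].astype(np.float32)),np.median(q,axis=0))
cv2.imwrite('pics/t8z.png',cv2.resize(p[90:240,200:370],(680,600)))
E
```

```text
[ 454.08136959 -196.99913284  176.75805566] [ 179.1440821    -0.54225985 -179.17420879] [-0.33236714  0.86600381 -0.19229925]
top [134. 168.] 80 ctr [726.3 283.5] size [23.3 55.7] longyaw -44.5 z 30.8 bgr [84. 90. 93.]
top [334. 170.] 63 ctr [ 655.8 -166.5] size [67.1  2.1] longyaw 89.9 z 32.5 bgr [44. 43. 44.]
top [144. 277.] 282 ctr [476.7 277.8] size [32.  40.3] longyaw -27.9 z 28.7 bgr [133. 114. 171.]
grip 86 ((586.09765625, -20.742143630981445), (23.776262283325195, 15.640260696411133), 0.3334904611110687)
btn 195 57.8041570157618 ((695.1609497070312, -169.55328369140625), (43.93830490112305, 43.49335861206055), 67.06607818603516)
green 143 ((696.327880859375, -170.9742431640625), 17.412086486816406) [ 695.04302986 -169.24731608   66.62605747]
```

View pics/t8z.png

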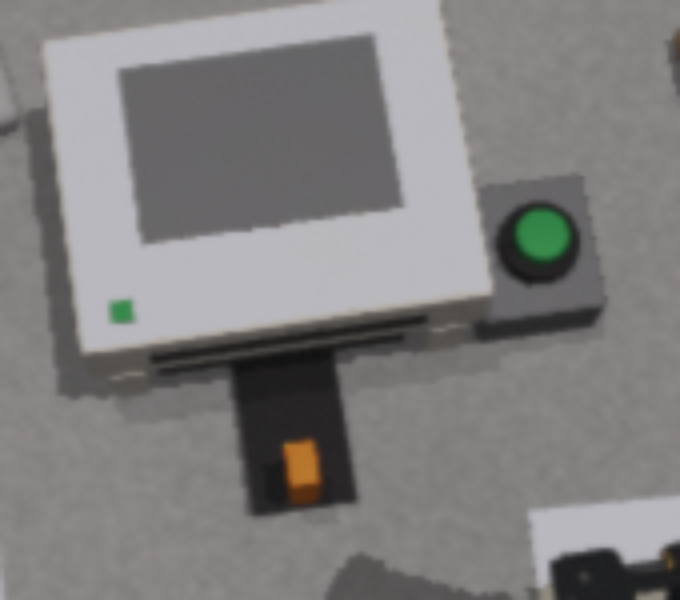

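```bash
python3 - <<'E'
from h import *
plan((695,-170,150,180.9),(695,-170,85,180.9))
E
```

```text
(695, -170, 150, 180.9)
   [-0.0483, 0.0045, 0.0049] 0.0
   [-0.0483, 0.0045, 0.0049] 0.0
   [-0.0483, 0.0045, 0.0049] 0.0
   [-0.0483, 0.0045, 0.0049] 0.0
   [-0.0483, 0.0045, 0.0049] 0.0
(695, -170, 85, 180.9)
   [-0.0003, -0.0005, 0.0325] 0.0
   [-0.0003, -0.0005, 0.0325] 0.0
```

>>> {"fn": "arm_command", "kwargs": {"motion": [{"offset": [-0.048,0.0045,0.005],"spin": 0},{"offset": [-0.048,0.0045,0.005],"spin": 0},{"offset": [-0.048,0.0045,0.005],"spin": 0},{"offset": [-0.048,0.0045,0.005],"spin": 0},{"offset": [-0.048,0.0045,0.005],"spin": 0}], "jaw": 0}}

```text
time_s: 42.95
ee_pos: [695.6, -168.0, 149.0]
ee_rot: [179.2, -0.6, -179.0]
force: [0.9, -0.2, 0.4]
gripper_width: 0.3
gripper_force: 0.0
```

>>> {"fn": "arm_command", "kwargs": {"motion": [{"offset": [-0.001,0,0.03],"spin": 0},{"offset": [0,-0.0005,0.02],"spin": 0},{"offset": [0,0,0.01],"spin": 0},{"offset": [0,0,0],"spin": 0},{"offset": [0,0,0],"spin": 0}]}}

```text
time_s: 43.58
ee_pos: [694.4, -170.0, 90.7]
ee_rot: [179.2, -0.5, -179.1]
force: [-0.2, -0.3, 0.5]
gripper_width: 0.6
gripper_force: 0.0
```

>>> {"fn": "arm_command", "kwargs": {"motion": [{"offset": [0,0,0.005],"spin": 0},{"offset": [0,0,0.004],"spin": 0},{"offset": [0,0,0],"spin": 0}]}}

```text
time_s: 43.95
ee_pos: [693.6, -170.2, 80.6]
ee_rot: [179.2, -0.6, -179.1]
force: [-0.9, 0.6, 1.1]
gripper_width: 0.5
gripper_force: 0.7
```

>>> {"fn": "arm_command", "kwargs": {"motion": [{"offset": [0,0,0.002],"spin": 0},{"offset": [0,0,0.002],"spin": 0},{"offset": [0,0,0.002],"spin": 0},{"offset": [0,0,0],"spin": 0}]}}

```text
time_s: 44.45
ee_pos: [693.7, -170.2, 75.4]
ee_rot: [179.2, -0.5, -179.1]
force: [-0.8, -0.2, 6.1]
gripper_width: 0.3
gripper_force: 2.8
```

>>> {"fn": "arm_command", "kwargs": {"motion": [{"offset": [0,0,0.0015],"spin": 0},{"offset": [0,0,0.001],"spin": 0},{"offset": [0,0,0],"spin": 0},{"offset": [0,0,0],"spin": 0}]}}

```text
time_s: 44.95
ee_pos: [693.7, -170.2, 75.2]
ee_rot: [179.2, -0.5, -179.1]
force: [-3.2, 0.4, 13.8]
gripper_width: 0.1
gripper_force: 7.0
```

>>> {"fn": "arm_command", "kwargs": {"motion": [{"offset": [0,0,-0.02],"spin": 0},{"offset": [0,0,-0.05],"spin": 0},{"offset": [0,0,-0.05],"spin": 0},{"offset": [0.05,0,0],"spin": 0},{"offset": [0.06,0,0],"spin": 0}]}}

```text
time_s: 45.58
ee_pos: [584.1, -173.3, 193.0]
ee_rot: [179.2, -0.5, -179.1]
force: [-0.3, 0.4, -1.2]
gripper_width: 0.4
gripper_force: 0.0
```

>>> {"fn": "arm_command", "kwargs": {"motion": [{"offset": [0.06,0,0],"spin": 0},{"offset": [0.06,0,0],"spin": 0},{"offset": [0,0,0],"spin": 0},{"offset": [0,0,0],"spin": 0},{"offset": [0,0,0],"spin": 0}]}}

```text
time_s: 46.2
ee_pos: [466.2, -175.4, 194.3]
ee_rot: [179.2, -0.5, -179.1]
force: [-0.1, 0.6, 0.7]
gripper_width: 0.4
gripper_force: 0.0
```

```bash
python3 - <<'E'
from h import *
p,P=find('top',zlo=22,save='t9.png'); Z=P[...,2]
m=(Z>62)&(Z<75)&(abs(P[...,0]-587)<30)&(abs(P[...,1]+22)<25)
print('grip',m.sum(),cv2.minAreaRect(P[m][:,:2].astype(np.float32)))
m=(Z>90)&(Z<112)&(P[...,0]>600)&(P[...,0]<880)&(abs(P[...,1]+22)<130)
print('hood',cv2.minAreaRect(P[m][:,:2].astype(np.float32)))
g=(p[...,1].astype(int)>p[...,2]+35)&(abs(P[...,0]-695)<30)&(abs(P[...,1]+169)<30); print('green z',np.median(P[g][:,2]))
E
```

```text
top [134. 168.] 86 ctr [722.7 284.6] size [21. 54.] longyaw -55.7 z 30.2 bgr [84. 90. 94.]
top [334. 170.] 64 ctr [ 656.  -166.4] size [66.1  2.3] longyaw 88.8 z 30.4 bgr [44. 44. 44.]
top [144. 277.] 281 ctr [476.8 277.8] size [31.8 40.1] longyaw -27.9 z 28.6 bgr [133. 114. 171.]
grip 84 ((586.0830078125, -20.781681060791016), (15.717336654663086, 23.642160415649414), 89.64354705810547)
hood ((742.92919921875, -21.530845642089844), (181.35308837890625, 220.20462036132812), 0.7681281566619873)
green z 66.76898540004697
```

Button bottomed out (hard stop, 14 N) and sprang back; the tray is home.

```bash
python3 -c "
from workcell import env
print(env.job_done())"
```

```text
the job is handed in; nothing more can be done
None
```

I handed the job in at about 46 s of robot time: the three rock sections are flush in tray pockets 1, 3 and 6, rock face up, the tray is home against the back stop, and the scan button was then pressed fully down and let go; the hand-in call gave no verdict.

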